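Move a solar cell from the cooling rack to the test nest with a paddle

TASK

Using the flat lifting paddle, slide its blade under the blue solar cell on the cooling rack, lift the cell clear and set it down gently so it lies flat inside the orange corner guides of the test nest. Then draw the paddle out and lay it back flat on its green mat, with blade and handle both on the mat. Never touch the cell with the gripper or arm, keep it level, and leave the other things on the bench where they are.

Things in the scene. Friction and masses are not known exactly. Their poses are not given: they have to be found in the camera images.
- cell: rigid dark blue solar cell with silver lines, 120 x 120 x 6 mm, about 150 g; origin at the centre of its underside, x and y along its edges, z up. It lies loose on the rails of the cooling rack, up to 6 mm and 0.08 rad off the rack's centre and axes.
- paddle: lifting paddle, about 180 g: level steel blade 64 mm wide, 4 mm thick, with an upright square black handle at its rear. Origin on the blade's underside; x points to the tip, 45 mm ahead of the origin; the handle stands 95 mm and the blade ends 112 mm behind it. At the start it lies flat on the mat, x within 0.12 rad of the mat's x.
- paddle_grip (a point): centre of the paddle's upright handle, a 24 x 24 mm square post whose top is 100 mm above the blade's underside; this point is 50 mm above the blade's underside and 95 mm behind the paddle's origin. Axes as the paddle's. The post is free to be gripped on either pair of sides.
- cooling_rack: fixed aluminium rack, base 160 x 150 x 22 mm, origin at the centre of its underside. On it two steel rails along x, 130 mm long, 12 wide, 16 high, 96 apart inside: the cell's underside is 38 mm above the origin, with a 16 mm gap below. The robot's side (-x) is open for the blade; stops at the rails' far ends, 70 mm from the centre, rise 8 mm above them.
- test_nest: fixed white nest, base 170 x 170 x 18 mm, origin at the centre of its underside. Two grey rails along x as on the rack (16 mm high, 96 apart inside), tops 34 mm above the origin. Two orange guides at each corner lean outward, stand 13 mm above the rails and leave about 5 mm beside the cell at rail height: set it down square and central. The blade leaves between the rails, to -x.
- paddle_mat: fixed green mat for the paddle, 200 mm along x, 100 mm along y, 3 mm thick; origin at the centre of its underside. The three places (rack, nest, mat) stand side by side in any order.
- dish_a: clear open petri dish, 90 mm across, 14 mm high, near the far edge (bystander); origin at the centre of its underside
- dish_b: second clear petri dish, the same size, on the robot's side of the stations (bystander)
- tweezers: steel tweezers, about 125 mm long, 12 mm wide, 8 mm high, lying in front of the stations (bystander); origin near the middle, on the underside
- wash_bottle: white bottle, 66 mm across, 160 mm high, on the left (bystander); origin at the centre of its underside
- reagent_jar: amber jar, 72 mm across, 100 mm high, on the right (bystander); origin at the centre of its underside
- chip_tray: white divided tray 120 x 90 x 30 mm, on the right (bystander); origin at the centre of its underside
There are look-alikes about, which are no part of the job. What is shaped like the cooling_rack but turquoise is not meant.

How it is judged (in metres and radians):
On the way, in this order (a step that is already met when the one before it is completed fails the run):
1. the cell rests on the paddle, lifted at least 20 mm clear of the cooling rack's rails (contact force between cell and paddle above 0.3 N and z of cell in the frame of cooling_rack above 0.058 m and contact force between cell and cooling_rack below 0.05 N), for 0.2 s.
2. the cell lies flat on the rails inside the nest's guides, free of the paddle (x of cell in the frame of test_nest between -0.01 and 0.01 m and y of cell in the frame of test_nest between -0.01 and 0.01 m and z of cell in the frame of test_nest between 0.031 and 0.0375 m and angle between cell's own z axis and vertical below 0.04 rad and contact force between cell and paddle below 0.05 N and contact force between cell and test_nest above 0.3 N and linear speed of cell below 0.02 m/s), for 0.2 s.
At the end, for the whole second after the job is handed in: The cell lies at rest on the test nest's rails between the guides, centre within 10 mm of the nest's centre in x and y, tilted under 0.04 rad, not touched by the paddle; the paddle lies flat and at rest on its mat (tilt under 0.05 rad), its origin and its handle both over the mat (all of step 2 and x of paddle in the frame of paddle_mat between -0.1 and 0.1 m and y of paddle in the frame of paddle_mat between -0.05 and 0.05 m and x of paddle_grip in the frame of paddle_mat between -0.1 and 0.1 m and y of paddle_grip in the frame of paddle_mat between -0.05 and 0.05 m and z of paddle in the frame of paddle_mat between 0 and 0.007 m and angle between paddle's own z axis and vertical below 0.05 rad and linear speed of paddle below 0.02 m/s).
It fails at once if gripper or arm touches the cell (contact force between any of the fingers, the arm and cell above 0.5 N).
It fails at once if the cell is tilted more than 0.35 rad (angle between cell's own z axis and vertical above 0.35 rad).
It fails at once if the cell hits the nest with more than 20 N (contact force between cell and test_nest above 20 N).
It fails at once if a bystander is moved more than 30 mm (distance of any of dish_a, dish_b, tweezers, wash_bottle, reagent_jar, chip_tray from where it was at the start of the episode above 0.03 m).
It also fails if it takes over 64 s, if anything falls off the work surface, if the arm or the gripper's body presses on something with over 40 N, if the wrist force passes 120 N, or if a joint passes its speed limit or range.

ROBOT

A 6-joint arm with a two-finger parallel gripper is mounted at the origin on the work surface. World frame = base frame: x ahead of the robot, y to its left, z up, the work surface at z = 0. Lengths are in m, angles in degrees, forces in N, time in s.
With the tool pointing down it reaches from about 0.375 to 0.9 m from the base axis. Payload 3.1 kg.
Tool frame: the origin (TCP) lies between the finger pads; the fingertips stand 8 mm ahead of it and the grasp point (between the pads) lies 11 mm behind it; z points along the fingers, y is the direction in which the jaws open and shut (so a half turn about z gives the same grasp; the last joint's range is limited). The gripper opens to 87 mm and grips with 3 to 60 N. Pads are 19 mm wide; open, the fingers measure 117 mm over their backs; the gripper's body (75 mm by 190 mm) begins 51 mm behind the grasp point.
Start: joints at [-85.17, 30.224, 82.088, -0, 67.689, -10.227], TCP at [0.162, -0.604, 0.231] pointing down, gripper open.
Joint ranges: [-176.69, 176.69], [-43.24, 126.21], [12.49, 139.97], [-82, 262], [0, 151.66], [-163.58, 163.58]. Speed limits (degrees/s): [159.86, 159.86, 180, 180, 180, 180].

INTERFACE

Orientations are given as a 3x3 rotation matrix whose columns are the frame's x, y, z axes.
In Python, from workcell import * gives the robot as it stands.
- The arm moves only by the tool step_arm, never from a script. Its argument "targets" is a list of rows, each a list of 7 numbers: the gripper's target within -1 to 1 (fully open at 1, half-way at 0, shut at -1), then the shift along the world's x, y, z in cm, then the turn, a rotation vector about the world's x, y, z in rad. In form: [[hand, x, y, z, rx, ry, rz], ...]. A call has 1 to 12 rows; each row shifts and turns the pose as measured when the row begins; what a row does not reach is not made up. A row lasts 1/10 s, in which the tool goes at most 50 mm and 8.59 degrees, less where a joint would pass 70% of its speed; a pose out of reach is approached as far as the arm can. A call with a gripper value outside its range is refused whole. The fingers move at their own pace and stop on an object; "force" is the grip in N (left out, the last holds). Time passes only in rows, so rows that do not move let the fingers close. It gives the time, the measured TCP pose, the force and the opening at its end, in the units of the state.
- read_state(): the state, without advancing time (a new reading comes with each control period).
- read_camera(name): name is "scene" or "side" or "wrist"; returns a dict with "frame" (420x560x3 uint8, red, green, blue), "fx", "fy", "cx", "cy" (pixels), "cam_to_world" (4x4, takes a point from camera to world coordinates); the wrist camera has in their place "hand_eye" (4x4, takes a point from camera to tool coordinates, whose origin is the TCP and whose axes are the flange's). Camera axes: x right, y down, z forward; pixel columns grow to the right and rows downward; lengths in m; the calibration is good to about 2 mm. A picture is of the moment at which its call begins: read the wrist's pose just before it. There is no depth.
- job_done(): hands the job in, once; it reports no verdict.
Trained networks look in a picture, given as the dict that the camera call returned (one of the last four; its "shot" number tells which), for a name from the list of things; names that differ only in an ending like _2 or _b are one class to them, and where a whole thing is asked for, a point or a joint stands for the part that bears it (a point fixed in the world has none). Each returns a list of dicts, best first, with "score" (0 to 1); they miss things now and then, are a little off and sometimes report something else, mostly with a low value. They report only what shows in the picture. A call takes as long as a camera call. They do not tell look-alikes from the thing itself.
- masks_of(label, picture): "pixels" (420x560 bool, what is visible of it) and "position" ([column, row] in pixels, amid what is visible of it).
- tip_of(label, picture): "position" ([column, row] in pixels: a listed point, or the origin of a listed thing).
The state is a dict: "clock": time; "joint_pos": joint angles; "dq": joint speeds; "tau": joint torques, N m; "ee_pos": TCP position; "tcp_rot": TCP orientation; "contact_force": force on the tool from outside, world axes, zero at the start; "moment": the same for the moment, N m; "grip_width": finger opening in m.
Only numpy, scipy, OpenCV 4.12 (cv2) and the standard library are available. Lean on these libraries where they do the work, as an engineer would, in place of code of your own. Each camera call takes 0.05 s, during which the arm holds its last target.

## Working session

There is one attempt and no reset: what is moved stays moved. The work goes in short steps, Python scripts to look and compute and a tool call to move; the robot and the scene stay as the last step left them, time stands still between calls to the robot, and variables do not carry over. Pictures are saved under pics/ and viewed, and the job is handed in when it is done.

Besides the shell and the picture viewer there is one more tool, called after "Request:" as a command line: name --pt "numbers of a row" for each row, then --argument value for the rest. step_arm: Moves the arm, as the interface text tells. Its arguments: {"type":"object","properties":{"targets":{"type":"array"},"force":{"type":"number"}},"required":["targets"]}

```bash
mkdir -p pics; ls
cat > h.py <<'E'
from workcell import *
import numpy as np, cv2
def save(p,name): cv2.imwrite('pics/'+name+'.png',cv2.cvtColor(p['frame'],cv2.COLOR_RGB2BGR))
def ray(p,uv,z,T=None):
    T=p['cam_to_world'] if T is None else T
    T=np.array(T); d=T[:3,:3]@np.array([(uv[0]-p['cx'])/p['fx'],(uv[1]-p['cy'])/p['fy'],1]); o=T[:3,3]
    return o+d*(z-o[2])/d[2]
def proj(p,X,T=None):
    T=np.array(p['cam_to_world'] if T is None else T); c=np.linalg.inv(T)@np.append(X,1)
    return np.array([p['fx']*c[0]/c[2]+p['cx'],p['fy']*c[1]/c[2]+p['cy']])
def wT(p,s):
    T=np.eye(4);T[:3,:3]=np.array(s['tcp_rot']);T[:3,3]=s['ee_pos'];return T@np.array(p['hand_eye'])
E
python3 - <<'E'
from h import *
s=read_state();print(s['clock'],s['ee_pos'],s['tcp_rot'],s['grip_width'])
for n in['scene','side','wrist']:
    p=read_camera(n);save(p,n+'0')
    print(n,p['fx'],np.round(p.get('cam_to_world',p.get('hand_eye')),3).tolist())
    for l in['cell','paddle','paddle_grip','cooling_rack','test_nest','paddle_mat']:
        print(l,[(round(d['score'],2),np.round(d['position']).tolist()) for d in tip_of(l,p)])
E
```

```text
pics
0.0 [ 0.16232533 -0.60281013  0.22957289] [[ 9.65662416e-01  2.59800053e-01 -1.72992676e-04]
 [ 2.59799813e-01 -9.65660085e-01  2.15835708e-03]
 [ 3.93689163e-04 -2.12918778e-03 -9.99997656e-01]] 0.08680116036417891
scene 504.40716242559984 [[0.774, 0.527, -0.351, 0.973], [0.633, -0.639, 0.438, -0.606], [0.007, -0.561, -0.828, 1.15], [0.0, 0.0, 0.0, 1.0]]
cell [(0.67, [330.0, 233.0]), (0.42, [274.0, 307.0])]
paddle [(0.65, [292.0, 319.0]), (0.57, [207.0, 246.0])]
paddle_grip [(0.94, [264.0, 284.0])]
cooling_rack [(0.68, [123.0, 239.0]), (0.67, [330.0, 233.0]), (0.58, [328.0, 245.0])]
test_nest []
paddle_mat [(0.67, [274.0, 309.0])]
side 445.8556347493745 [[-0.899, -0.292, 0.326, 0.153], [-0.438, 0.584, -0.684, 0.76], [0.009, -0.758, -0.653, 0.817], [0.0, 0.0, 0.0, 1.0]]
cell [(0.74, [241.0, 216.0]), (0.72, [348.0, 205.0]), (0.21, [284.0, 166.0])]
paddle [(0.96, [257.0, 170.0])]
paddle_grip []
cooling_rack [(0.83, [239.0, 223.0])]
test_nest [(0.67, [182.0, 283.0])]
paddle_mat [(0.7, [275.0, 180.0])]
wrist 292.2415783823738 [[-0.0, -0.955, -0.296, 0.083], [1.0, -0.0, 0.0, -0.0], [-0.0, -0.296, 0.955, -0.154], [0.0, 0.0, 0.0, 1.0]]
cell []
paddle []
paddle_grip []
cooling_rack []
test_nest []
paddle_mat []
```

View pics/scene0.png

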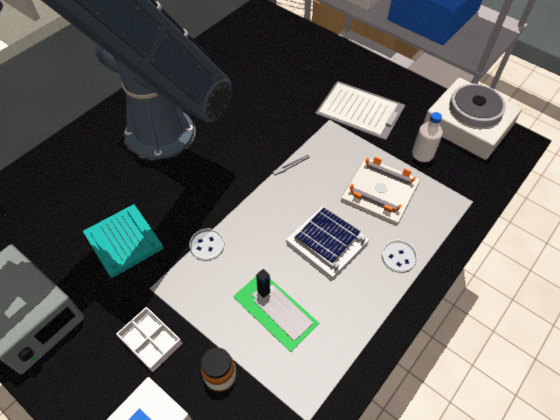

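View pics/side0.png

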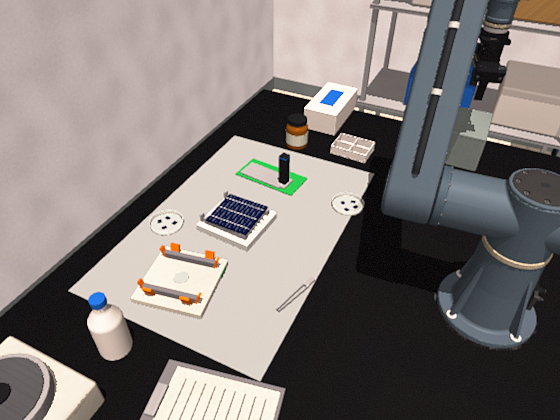

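The meant rack is the white/aluminium one carrying the cell at scene (330,238). The turquoise one at (123,240) is a look-alike. The nest is at (382,190), and the mat and paddle are at (276,310) with the handle at (263,284).

Run:
```python
from h import *
p=read_camera('scene'); q=read_camera('side')
for n,a,z in [('cell',(330,236),.041),('nest',(382,190),.02),('mat',(276,311),.003),('handle_top',(262,272),.1),('dishb',(207,245),.0),('tweez',(291,164),.0),('disha',(399,256),0)]:
    print(n,ray(p,a,z))
for n,a,z in [('cell',(239,216),.041),('nest',(181,280),.02),('mat',(272,177),.003)]: print(n,ray(q,a,z))
f=cv2.resize(p['frame'][130:360,220:430],None,fx=2.6,fy=2.6,interpolation=cv2.INTER_CUBIC);cv2.imwrite('pics/c1.png',f[:,:,::-1])
f=cv2.resize(q['frame'][140:325,125:315],None,fx=3.1,fy=3.1,interpolation=cv2.INTER_CUBIC);cv2.imwrite('pics/c2.png',f[:,:,::-1])
```

```text
cell [0.63868464 0.00977741 0.041     ]
nest [0.65522483 0.23697248 0.02      ]
mat [ 0.65276038 -0.22622792  0.003     ]
handle_top [ 0.59230367 -0.20401169  0.1       ]
dishb [ 0.3916153 -0.1972146  0.       ]
tweez [0.38901508 0.16149482 0.        ]
disha [8.02134147e-01 9.77401548e-02 2.22044605e-16]
cell [0.62016293 0.01781525 0.041     ]
nest [0.64198278 0.25054667 0.02      ]
mat [ 0.6419987  -0.21917319  0.003     ]
```

View pics/c1.png

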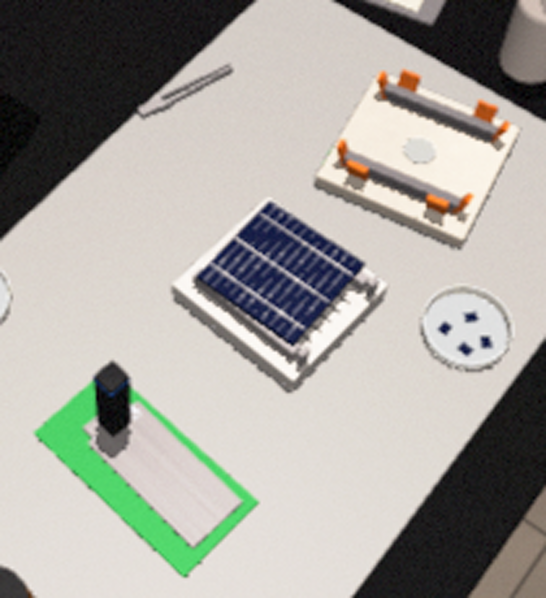

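View pics/c2.png

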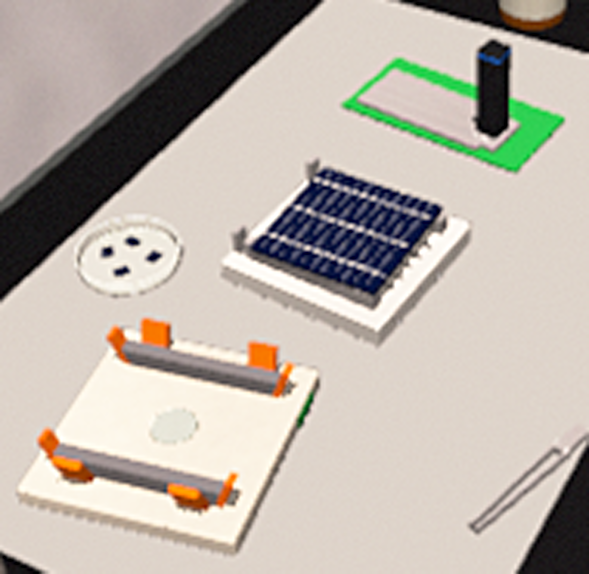

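The crops confirm it: the white rack holds the cell with its stops at the far side, and it isn't turquoise. I'll move in for a wrist view.

Request:
step_arm --pt "1 3.5 3.6 0.3 0 0 -0.022" --pt "1 3.5 3.6 0.3 0 0 -0.022" --pt "1 3.5 3.6 0.3 0 0 -0.022" --pt "1 3.5 3.6 0.3 0 0 -0.022" --pt "1 3.5 3.6 0.3 0 0 -0.022" --pt "1 3.5 3.6 0.3 0 0 -0.022" --pt "1 3.5 3.6 0.3 0 0 -0.022" --pt "1 3.5 3.6 0.3 0 0 -0.022" --pt "1 3.5 3.6 0.3 0 0 -0.022" --pt "1 3.5 3.6 0.3 0 0 -0.022" --pt "1 3.5 3.6 0.3 0 0 -0.022" --pt "1 3.5 3.6 0.3 0 0 -0.022"

```text
clock: 2.35
ee_pos: [0.577, -0.1755, 0.268]
tcp_rot: [[1.0, -0.026, 0.002], [-0.026, -1.0, -0.01], [0.002, 0.009, -1.0]]
contact_force: [0.9, -0.6, 0.2]
grip_width: 0.0872
```

Request:
step_arm --pt "1 0 0 0 0 0 0" --pt "1 0 0 0 0 0 0"

```text
clock: 2.55
ee_pos: [0.5812, -0.1699, 0.2684]
tcp_rot: [[1.0, -0.017, 0.005], [-0.017, -1.0, -0.009], [0.005, 0.009, -1.0]]
contact_force: [0.7, -0.1, 0.4]
grip_width: 0.0869
```

Run:
```python
from h import *
s=read_state();p=read_camera('wrist');save(p,'w1');print(s['clock'],s['ee_pos'],np.round(s['tcp_rot'],3).tolist(),s['contact_force'])
np.savez('w1.npz',f=p['frame'],T=wT(p,s),k=[p['fx'],p['fy'],p['cx'],p['cy']])
```

```text
2.55 [ 0.581207   -0.1699225   0.26840159] [[1.0, -0.017, 0.005], [-0.017, -1.0, -0.009], [0.005, 0.009, -1.0]] [ 0.67523565 -0.11899269  0.4261622 ]
```

View pics/w1.png

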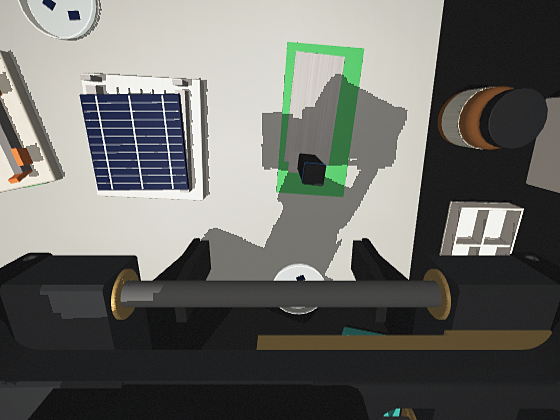

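The wrist view shows the cell at (135,142), the mat at (320,118) and the handle at (312,170). I'll enlarge it to measure corners.

Run:
```python
from h import *
f=np.load('w1.npz')['f']
for n,(x0,x1,y0,y1,k) in {'a':(255,385,30,205,3.4),'b':(65,220,60,210,3.8)}.items():
    g=cv2.resize(f[y0:y1,x0:x1],None,fx=k,fy=k,interpolation=cv2.INTER_CUBIC)[:,:,::-1].copy()
    for x in range(-(-x0//20)*20,x1,20): cv2.putText(g,str(x),(int((x-x0)*k),8),0,.3,(0,0,255)); cv2.line(g,(int((x-x0+.5)*k),10),(int((x-x0+.5)*k),16),(0,0,255))
    for y in range(-(-y0//20)*20,y1,20): cv2.putText(g,str(y),(0,int((y-y0+.5)*k)),0,.3,(0,0,255))
    cv2.imwrite('pics/w1%s.png'%n,g)
```

```text
(no output)
```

View pics/w1a.png

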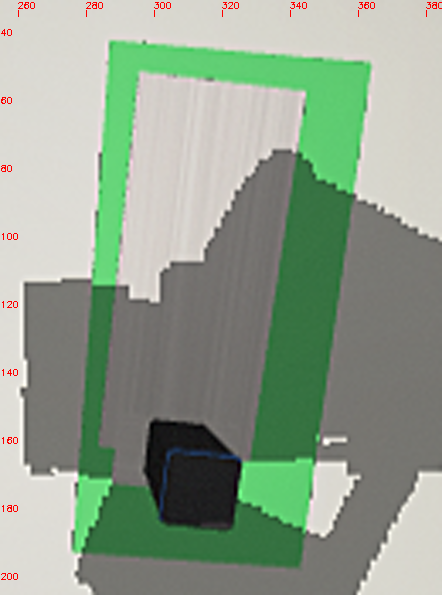

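View pics/w1b.png

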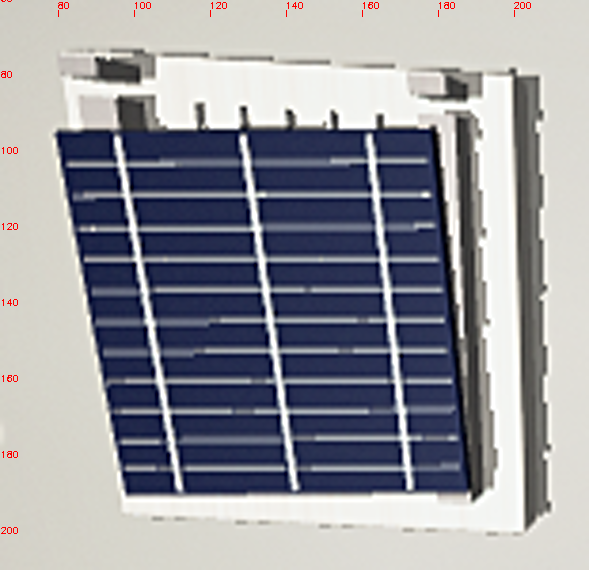

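```bash
cat >> h.py <<'E'
class P(dict):pass
def load(n):
    d=np.load(n+'.npz');k=d['k'];return dict(frame=d['f'],fx=k[0],fy=k[1],cx=k[2],cy=k[3],cam_to_world=d['T'])
def fit2(p,uv,xyz,yaw0=0):
    """fit x,y,yaw of body (origin at z of table) so model pts project to uv"""
    from scipy.optimize import least_squares
    xyz=np.array(xyz,float);uv=np.array(uv,float)
    def m(a):
        c,s=np.cos(a[2]),np.sin(a[2])
        return np.array([proj(p,[a[0]+c*x-s*y,a[1]+s*x+c*y,z]) for x,y,z in xyz])
    r0=ray(p,uv.mean(0),xyz[:,2].mean());c=xyz.mean(0)
    r=least_squares(lambda a:(m(a)-uv).ravel(),[r0[0]-c[0],r0[1]-c[1],yaw0],x_scale=[.01,.01,.1])
    return r.x,np.round(m(r.x)-uv,1).tolist()
E
python3 - <<'E'
from h import *
p=load('w1')
def show(n,uv,xyz):
    a,r=fit2(p,uv,xyz);print(n,np.round(a,4),r)
def rect(hx0,hx1,hy,z): return [[hx1,hy,z],[hx1,-hy,z],[hx0,hy,z],[hx0,-hy,z]]
show('mat',[(287.1,42.1),(364.1,48.8),(276.2,192.4),(343.2,196.8)],rect(-.1,.1,.05,.003))
show('paddle',[(295.6,50.9),(345,56.8),(305,162.6),(325.9,165),(302.6,183.8),(323.5,185.6)],[[.045,.032,.007],[.045,-.032,.007]]+rect(-.107,-.083,.012,.103))
show('pad-blade',[(295.6,50.9),(345,56.8)],[[.045,.032,.007],[.045,-.032,.007]])
show('pad-handle',[(305,162.6),(325.9,165),(302.6,183.8),(323.5,185.6)],rect(-.107,-.083,.012,.103))
show('cell',[(79.7,93.9),(179.5,93.7),(98.2,189.7),(189.5,190)],rect(-.06,.06,.06,.044))
show('rack',[(200.5,79),(97.4,195),(203.2,200)],rect(-.08,.08,.075,.022)[1:])
E
```

```text
mat [ 0.6505 -0.2238 -0.0911] [[0.0, -0.1], [-0.0, -0.3], [0.1, 0.1], [-0.1, 0.4]]
paddle [ 0.6952 -0.2201 -0.1224] [[0.1, -0.4], [-0.1, -0.4], [-0.1, 0.1], [0.7, -0.0], [-0.4, 0.2], [-0.2, 0.5]]
pad-blade [ 0.6948 -0.2201 -0.1223] [[0.1, 0.0], [-0.1, -0.0]]
pad-handle [ 0.6956 -0.2188 -0.1086] [[-0.2, 0.0], [0.5, -0.4], [-0.3, 0.2], [0.0, 0.2]]
cell [ 0.6328  0.0099 -0.0144] [[0.3, -0.2], [0.1, -0.2], [0.1, 0.6], [-0.6, -0.2]]
rack [ 0.636   0.0078 -0.0695] [[0.1, -0.3], [-0.5, 0.2], [0.5, 0.2]]
```

```bash
cat >> h.py <<'E'
from scipy.spatial.transform import Rotation as Ro
def need(pos,yaw):
    s=read_state();R=np.array(s['tcp_rot'])
    c,n=np.cos(yaw),np.sin(yaw);G=np.array([[c,n,0],[n,-c,0],[0,0,-1]])
    d=Ro.from_matrix(G@R.T).as_rotvec()
    print('t',round(s['clock'],2),'cm',np.round(100*(np.array(pos)-s['ee_pos']),2),'rot',np.round(d,3),'F',np.round(s['contact_force'],1),'w',round(s['grip_width'],4),'M',np.round(s['moment'],2))
E
python3 -c "
from h import *
need([.601,-.2085,.18],np.pi/2-.12)"
```

```text
t 2.6 cm [ 1.99 -3.85 -8.84] rot [0.003 0.011 1.469] F [0.7 0.3 0.4] w 0.087 M [ 0.1   0.06 -0.01]
```

Request:
step_arm --pt "1 0.2 -0.4 -0.9 0 0.001 0.147" --pt "1 0.2 -0.4 -0.9 0 0.001 0.147" --pt "1 0.2 -0.4 -0.9 0 0.001 0.147" --pt "1 0.2 -0.4 -0.9 0 0.001 0.147" --pt "1 0.2 -0.4 -0.9 0 0.001 0.147" --pt "1 0.2 -0.4 -0.9 0 0.001 0.147" --pt "1 0.2 -0.4 -0.9 0 0.001 0.147" --pt "1 0.2 -0.4 -0.9 0 0.001 0.147" --pt "1 0.2 -0.4 -0.9 0 0.001 0.147" --pt "1 0.2 -0.4 -0.9 0 0.001 0.147" --pt "1 0 0 0 0 0 0" --pt "1 0 0 0 0 0 0"

```text
clock: 3.8
ee_pos: [0.5867, -0.2306, 0.1751]
tcp_rot: [[0.097, 0.995, -0.004], [0.995, -0.097, -0.001], [-0.002, -0.004, -1.0]]
contact_force: [-0.1, -0.1, -0.8]
grip_width: 0.0874
```

Run:
```python
from h import *
need([.601,-.2085,.18],np.pi/2-.12)
s=read_state();p=read_camera('wrist');save(p,'w2')
np.savez('w2.npz',f=p['frame'],T=wT(p,s),k=[p['fx'],p['fy'],p['cx'],p['cy']])
```

```text
t 3.8 cm [1.43 2.21 0.49] rot [ 0.001 -0.004 -0.023] F [-0.1 -0.1 -0.8] w 0.0874 M [-0.02 -0.13 -0.01]
```

View pics/w2.png

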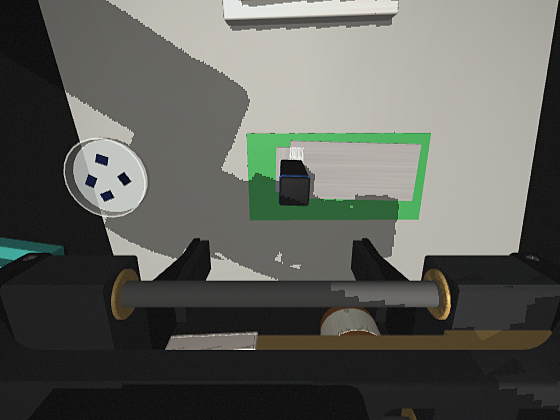

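Run:
```python
from h import *
p=load('w2');f=p['frame'].copy();k=4
x0,x1,y0,y1=240,440,125,230
g=cv2.resize(f[y0:y1,x0:x1],None,fx=k,fy=k,interpolation=cv2.INTER_CUBIC)[:,:,::-1].copy()
a=(.6952,-.2201,-.12);c,s=np.cos(a[2]),np.sin(a[2])
def dr(pts,col):
    P=np.array([(proj(p,[a[0]+c*x-s*y,a[1]+s*x+c*y,z])-[x0,y0]+.5)*k for x,y,z in pts]).astype(int)
    cv2.polylines(g,[P],True,col,1)
dr([[.045,.032,.007],[.045,-.032,.007],[-.112,-.032,.007],[-.112,.032,.007]],(0,0,255))
dr([[-.083,.012,.103],[-.083,-.012,.103],[-.107,-.012,.103],[-.107,.012,.103]],(0,255,255))
cv2.imwrite('pics/w2a.png',g)
```

```text
(no output)
```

View pics/w2a.png

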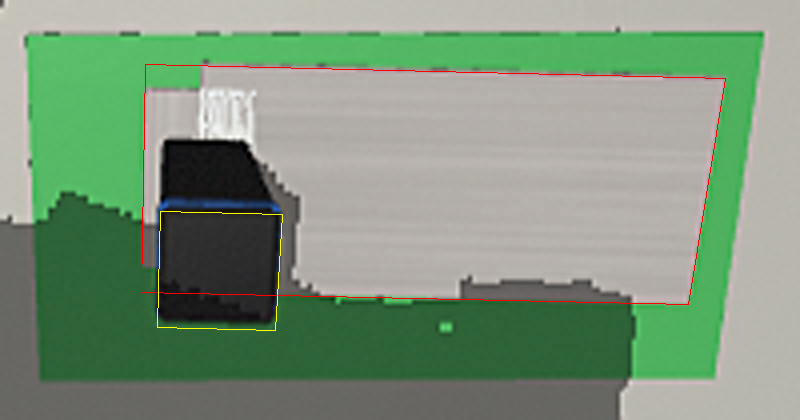

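The projected model matches the blade and handle to about 1 mm. Next I'll align and descend.

Request:
step_arm --pt "1 0.7 1.1 0 0 -0.004 -0.012" --pt "1 0.7 1.1 0 0 0 -0.011" --pt "1 0 0 0 0 0 0"

```text
clock: 4.15
ee_pos: [0.6002, -0.2097, 0.177]
tcp_rot: [[0.129, 0.992, 0.001], [0.992, -0.129, -0.002], [-0.002, 0.002, -1.0]]
contact_force: [-1.3, -0.1, 0.4]
grip_width: 0.087
```

```bash
python3 -c "
from h import *
need([.6005,-.208,.058],np.pi/2-.12)"
```

```text
t 4.15 cm [  0.03   0.17 -11.9 ] rot [0.002 0.001 0.009] F [-1.3 -0.1  0.4] w 0.087 M [-0.03 -0.09 -0.03]
```

Request:
step_arm --pt "1 0 0.1 -2 0 0 0.005" --pt "1 0 0.1 -2 0 0 0.004" --pt "1 0 0 -2 0 0 0" --pt "1 0 0 -2 0 0 0" --pt "1 0 0 -2 0 0 0" --pt "1 0 0 -1.2 0 0 0" --pt "1 0 0 -0.6 0 0 0" --pt "1 0 0 0 0 0 0"

```text
clock: 4.95
ee_pos: [0.6006, -0.2121, 0.0611]
tcp_rot: [[0.127, 0.992, 0.01], [0.992, -0.127, -0.01], [-0.008, 0.011, -1.0]]
contact_force: [0.2, 1.2, -0.1]
grip_width: 0.0875
```

```bash
python3 -c "
from h import *
need([.6005,-.208,.058],np.pi/2-.12)"
```

```text
t 4.95 cm [-0.01  0.41 -0.31] rot [0.01  0.01  0.007] F [ 0.2  1.2 -0.1] w 0.0875 M [ 0.   -0.06 -0.01]
```

Request:
step_arm --pt "1 0 0.4 -0.3 0.01 0.01 0.007" --pt "1 0 0 0 0 0 0"

```text
clock: 5.15
ee_pos: [0.6015, -0.2085, 0.0593]
tcp_rot: [[0.12, 0.993, 0.001], [0.993, -0.12, -0.0], [0.0, 0.001, -1.0]]
contact_force: [0.7, 0.8, 0.4]
grip_width: 0.0873
```

```bash
python3 -c "
from h import *
need([.6005,-.208,.058],np.pi/2-.12)"
```

```text
t 5.15 cm [-0.1   0.05 -0.13] rot [0.    0.001 0.   ] F [0.7 0.8 0.4] w 0.0873 M [ 0.03 -0.05  0.04]
```

Request:
step_arm --pt "-1 -0.1 0 0 0 0 0" --pt "-1 0 0 0 0 0 0" --pt "-1 0 0 0 0 0 0" --pt "-1 0 0 0 0 0 0" --pt "-1 0 0 0 0 0 0" --pt "-1 0 0 0 0 0 0" --pt "-1 0 0 0 0 0 0" --pt "-1 0 0 0 0 0 0" --force 45

```text
clock: 5.95
ee_pos: [0.6019, -0.209, 0.0618]
tcp_rot: [[0.119, 0.993, 0.005], [0.993, -0.119, -0.002], [-0.002, 0.005, -1.0]]
contact_force: [0.5, -0.1, 0.2]
grip_width: 0.0311
```

```bash
python3 -c "
from h import *
need([.6005,-.208,.058],np.pi/2-.12)"
```

```text
t 5.95 cm [-0.14  0.1  -0.38] rot [ 0.002  0.005 -0.   ] F [ 0.5 -0.1  0.2] w 0.0311 M [-0.04 -0.11 -0.  ]
```

Request:
step_arm --pt "-1 0 0 0 0 0 0" --pt "-1 0 0 0 0 0 0" --pt "-1 0 0 0 0 0 0" --pt "-1 0 0 0 0 0 0"

```text
clock: 6.35
ee_pos: [0.6012, -0.2089, 0.0618]
tcp_rot: [[0.119, 0.993, 0.004], [0.993, -0.119, -0.002], [-0.001, 0.004, -1.0]]
contact_force: [1.2, -0.5, 0.9]
grip_width: 0.0238
```

```bash
python3 -c "
from h import *
need([.6005,-.208,.058],np.pi/2-.12)
need([.6005,-.208,.058],np.pi/2-.12)"
```

```text
t 6.35 cm [-0.07  0.09 -0.38] rot [ 0.002  0.004 -0.   ] F [ 1.2 -0.5  0.9] w 0.0238 M [-0.04  0.05  0.01]
t 6.35 cm [-0.07  0.09 -0.38] rot [ 0.002  0.004 -0.   ] F [ 1.2 -0.5  0.9] w 0.0238 M [-0.04  0.05  0.01]
```

Request:
step_arm --pt "-1 0 0 0.3 0 0 0" --pt "-1 0 0 0.8 0 0 0" --pt "-1 0 0 1.5 0 0 0" --pt "-1 0 0 2 0 0 0" --pt "-1 0 0 2 0 0 0" --pt "-1 0 0 2 0 0 0" --pt "-1 0 0 2 0 0 0" --pt "-1 0 0 1 0 0 0" --pt "-1 0 0 0 0 0 0"

```text
clock: 7.25
ee_pos: [0.6001, -0.208, 0.1873]
tcp_rot: [[0.119, 0.993, 0.004], [0.993, -0.119, -0.002], [-0.001, 0.005, -1.0]]
contact_force: [0.1, -0.6, -1.6]
grip_width: 0.0237
```

Run:
```python
from h import *
need([.403,.0133,.15],np.pi/2-.015)
for n in['scene','side','wrist']:
    s=read_state();p=read_camera(n);save(p,n+'3')
np.savez('w3.npz',f=p['frame'],T=wT(p,s),k=[p['fx'],p['fy'],p['cx'],p['cy']])
```

```text
t 7.25 cm [-19.71  22.13  -3.73] rot [0.002 0.004 0.105] F [ 0.1 -0.6 -1.6] w 0.0237 M [-0.07 -0.   -0.03]
```

View pics/side3.png

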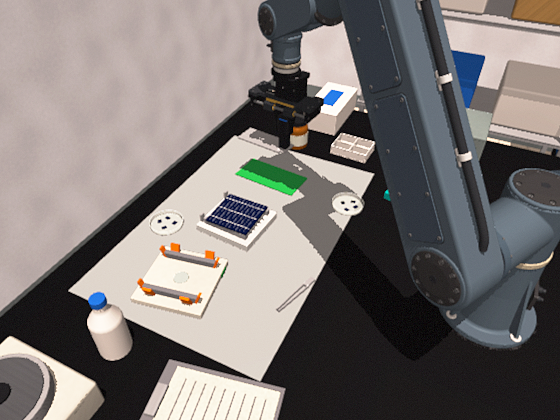

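View pics/wrist3.png

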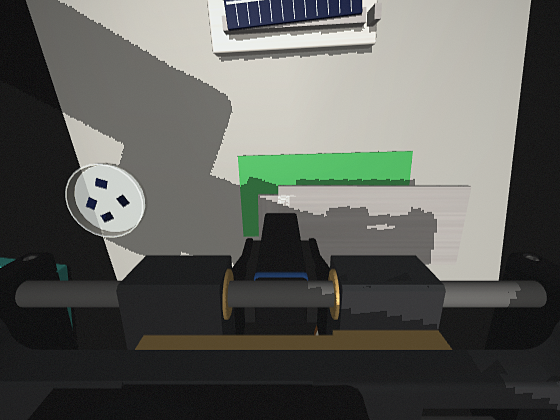

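```bash
cat >> h.py <<'E'
def padl(s,off=.0588,dx=.095,dy=0,tilt=0):
    """paddle->world from tool pose; tilt = pitch nose down"""
    R=np.array(s['tcp_rot']);Rp=np.c_[R[:,1],R[:,0],-R[:,2]]
    Rp=Rp@Ro.from_euler('y',tilt).as_matrix()
    return Rp,np.array(s['ee_pos'])+Rp@np.array([dx,dy,-off])
E
python3 - <<'E'
from h import *
s=read_state();p=load('w3');R,o=padl(s)
print(o,np.round(R,3).tolist())
k=3;x0,x1,y0,y1=225,485,145,275
g=cv2.resize(p['frame'][y0:y1,x0:x1],None,fx=k,fy=k,interpolation=cv2.INTER_CUBIC)[:,:,::-1].copy()
for t,col in((0,(0,0,255)),(.03,(255,0,0))):
    R,o=padl(s,tilt=t)
    P=np.array([(proj(p,o+R@np.array(v))-[x0,y0]+.5)*k for v in [[.045,.032,.004],[.045,-.032,.004],[-.112,-.032,.004],[-.112,.032,.004]]]).astype(int)
    cv2.polylines(g,[P],True,col,1)
cv2.imwrite('pics/w3a.png',g)
E
```

```text
[ 0.69300528 -0.21854429  0.12560951] [[0.993, 0.119, 0.0], [-0.119, 0.993, -0.001], [-0.0, 0.001, 1.0]]
```

View pics/w3a.png

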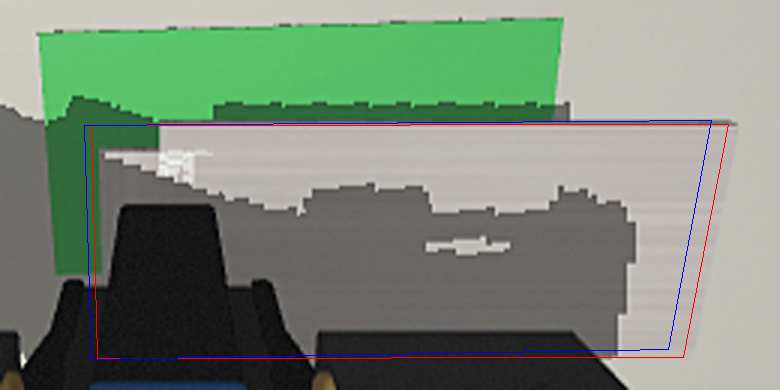

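The grasp is level, with the model offset only about 2–3 mm. Next is the transit to a pose behind the rack.

Request:
step_arm --pt "-1 -1 1.1 0 0 0 0.01" --pt "-1 -2 2.2 0 0 0 0.01" --pt "-1 -2 2.2 0 0 0 0.01" --pt "-1 -2 2.2 -0.5 0 0 0.01" --pt "-1 -2 2.2 -0.5 0 0 0.01" --pt "-1 -2 2.2 -0.5 0 0 0.01" --pt "-1 -2 2.2 -0.5 0 0 0.01" --pt "-1 -2 2.2 -0.5 0 0 0.01" --pt "-1 -2 2.2 -0.5 0 0 0.01" --pt "-1 -1.5 2.2 -0.5 0 0 0.01" --pt "-1 -1 1.1 0 0 0 0.005" --pt "-1 0 0 0 0 0 0"

```text
clock: 8.6
ee_pos: [0.3866, 0.0213, 0.1364]
tcp_rot: [[0.014, 1.0, -0.026], [1.0, -0.013, 0.009], [0.008, -0.026, -1.0]]
contact_force: [0.0, 0.6, -0.8]
grip_width: 0.0238
```

```bash
python3 -c "
from h import *
need([.403,.0133,.0868],np.pi/2-.015)"
```

```text
t 8.6 cm [ 1.64 -0.8  -4.96] rot [-0.009 -0.026 -0.001] F [ 0.   0.6 -0.8] w 0.0238 M [-0.02 -0.1   0.06]
```

Request:
step_arm --pt "-1 1.2 -0.8 0 -0.009 -0.026 -0.001" --pt "-1 0 0 -1 0 0 0" --pt "-1 0 0 -1 0 0 0" --pt "-1 0 0 0 0 0 0" --pt "-1 0 0 0 0 0 0"

```text
clock: 9.1
ee_pos: [0.4111, 0.0063, 0.117]
tcp_rot: [[0.017, 1.0, 0.019], [1.0, -0.017, -0.007], [-0.007, 0.02, -1.0]]
contact_force: [0.1, 0.3, -1.7]
grip_width: 0.0236
```

```bash
python3 -c "
from h import *
need([.403,.0133,.0868],np.pi/2-.015)"
```

```text
t 9.1 cm [-0.81  0.7  -3.02] rot [0.007 0.02  0.002] F [ 0.1  0.3 -1.7] w 0.0236 M [-0.01 -0.01  0.01]
```

Request:
step_arm --pt "-1 0 0 0 0 0 0" --pt "-1 0 0 0 0 0 0"

```text
clock: 9.3
ee_pos: [0.4133, 0.0048, 0.1177]
tcp_rot: [[0.019, 1.0, 0.023], [1.0, -0.019, -0.008], [-0.008, 0.023, -1.0]]
contact_force: [0.8, 0.8, -1.3]
grip_width: 0.0237
```

```bash
python3 -c "
from h import *
need([.403,.0133,.0868],np.pi/2-.015)"
```

```text
t 9.3 cm [-1.03  0.85 -3.09] rot [0.008 0.023 0.004] F [ 0.8  0.8 -1.3] w 0.0237 M [-0.02  0.03  0.05]
```

Request:
step_arm --pt "-1 -0.6 0.5 -0.5 0.006 0.015 0.003" --pt "-1 0 0 -0.5 0 0 0" --pt "-1 0 0 0 0 0 0"

```text
clock: 9.6
ee_pos: [0.4074, 0.01, 0.1076]
tcp_rot: [[0.016, 1.0, 0.009], [1.0, -0.016, -0.002], [-0.002, 0.009, -1.0]]
contact_force: [0.0, 0.3, -2.2]
grip_width: 0.0239
```

```bash
python3 -c "
from h import *
need([.403,.0133,.0868],np.pi/2-.015)"
```

```text
t 9.6 cm [-0.44  0.33 -2.08] rot [0.002 0.009 0.001] F [ 0.   0.3 -2.2] w 0.0239 M [-0.03 -0.03  0.04]
```

Request:
step_arm --pt "-1 -0.5 0.3 0 0.002 0.008 0" --pt "-1 -0.1 0 -1 0 0 0" --pt "-1 0 0 -0.9 0 0 0" --pt "-1 0 0 0 0 0 0" --pt "-1 0 0 0 0 0 0"

```text
clock: 10.1
ee_pos: [0.4, 0.0141, 0.0877]
tcp_rot: [[0.015, 1.0, -0.002], [1.0, -0.015, 0.0], [0.0, -0.002, -1.0]]
contact_force: [-0.0, 0.5, -1.9]
grip_width: 0.0239
```

Run:
```python
from h import *
need([.403,.0133,.0868],np.pi/2-.015)
for n in['scene','side','wrist']:
    s=read_state();p=read_camera(n);save(p,n+'4')
    if n!='wrist':
        x,y=(230,150) if n=='scene' else (190,140)
        cv2.imwrite('pics/%s4c.png'%n,cv2.resize(p['frame'][y:y+150,x:x+190],None,fx=4,fy=4,interpolation=cv2.INTER_CUBIC)[:,:,::-1])
np.savez('w4.npz',f=p['frame'],T=wT(p,s),k=[p['fx'],p['fy'],p['cx'],p['cy']])
```

```text
t 10.1 cm [ 0.3  -0.08 -0.09] rot [-0.    -0.002 -0.   ] F [-0.   0.5 -1.9] w 0.0239 M [-0.05 -0.05  0.01]
```

View pics/side4c.png

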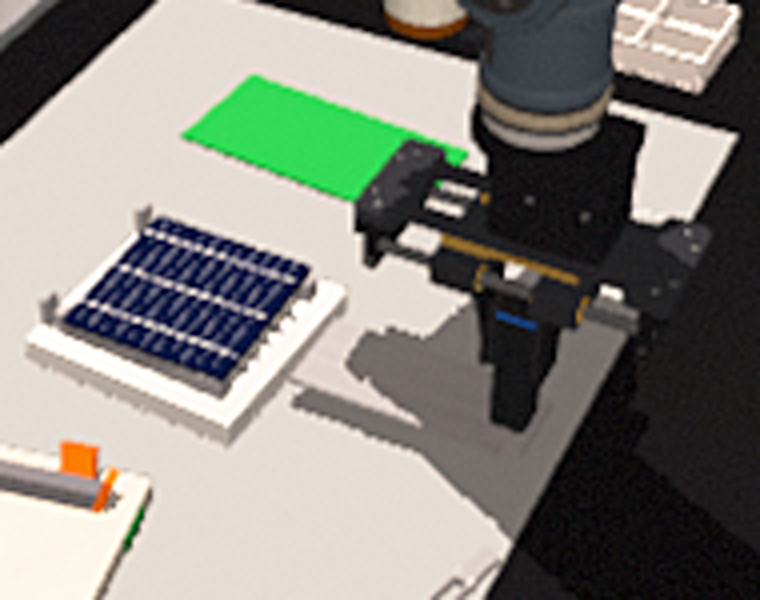

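View pics/scene4c.png

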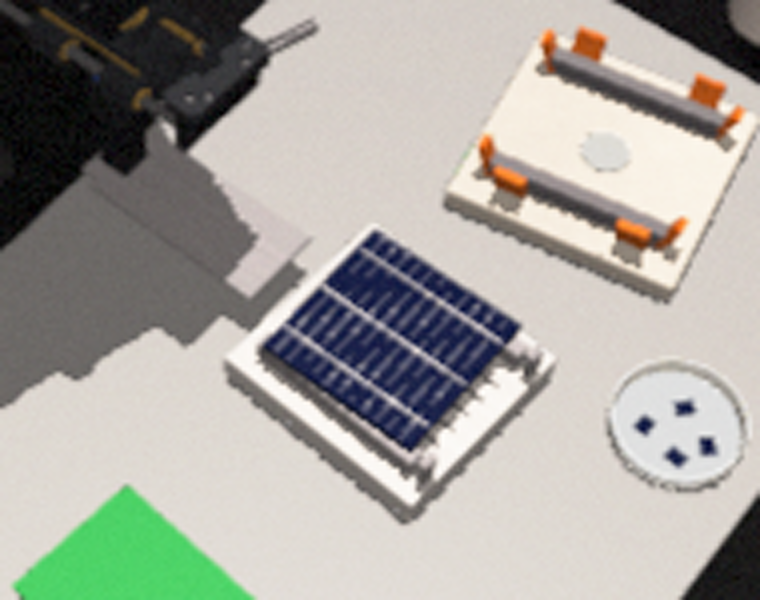

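View pics/wrist4.png

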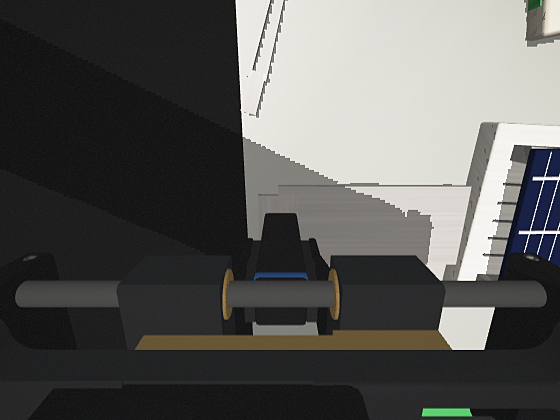

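The blade is level and aligned with the gap, so I'll slide it in.

Request:
step_arm --pt "-1 1 -0.05 -0.05 0 0 0" --pt "-1 1 0 0 0 0 0" --pt "-1 1 0 0 0 0 0" --pt "-1 1 0 0 0 0 0" --pt "-1 0 0 0 0 0 0" --pt "-1 0 0 0 0 0 0"

```text
clock: 10.85
ee_pos: [0.4465, 0.013, 0.0884]
tcp_rot: [[0.015, 1.0, 0.004], [1.0, -0.015, -0.001], [-0.001, 0.004, -1.0]]
contact_force: [-1.1, -0.0, -1.7]
grip_width: 0.0236
```

```bash
python3 -c "
from h import *
need([.536,.0113,.0868],np.pi/2-.015)"
```

```text
t 10.85 cm [ 8.95 -0.17 -0.16] rot [ 0.001  0.004 -0.   ] F [-1.1 -0.  -1.7] w 0.0236 M [-0.04 -0.01 -0.01]
```

Request:
step_arm --pt "-1 1 -0.05 -0.1 0 0.003 0" --pt "-1 1 -0.02 0 0 0 0" --pt "-1 1 -0.02 0 0 0 0" --pt "-1 1 0 0 0 0 0" --pt "-1 0.5 0 0 0 0 0" --pt "-1 0 0 0 0 0 0" --pt "-1 0 0 0 0 0 0"

```text
clock: 11.55
ee_pos: [0.4951, 0.0122, 0.087]
tcp_rot: [[0.015, 1.0, -0.0], [1.0, -0.015, -0.001], [-0.001, -0.0, -1.0]]
contact_force: [-0.1, -0.0, -1.6]
grip_width: 0.0239
```

```bash
python3 -c "
from h import *
need([.536,.0113,.0868],np.pi/2-.015)"
```

```text
t 11.55 cm [ 4.09 -0.09 -0.02] rot [ 0.001 -0.    -0.   ] F [-0.1 -0.  -1.6] w 0.0239 M [-0.03  0.02  0.01]
```

Request:
step_arm --pt "-1 1 -0.05 0 0 0 0" --pt "-1 1 -0.02 0 0 0 0" --pt "-1 1 0 0 0 0 0" --pt "-1 0.7 0 0 0 0 0" --pt "-1 0 0 0 0 0 0" --pt "-1 0 0 0 0 0 0"

```text
clock: 12.15
ee_pos: [0.5349, 0.0115, 0.0869]
tcp_rot: [[0.015, 1.0, -0.001], [1.0, -0.015, -0.001], [-0.001, -0.001, -1.0]]
contact_force: [-0.6, -0.0, -2.1]
grip_width: 0.024
```

Run:
```python
from h import *
need([.536,.0113,.0868],np.pi/2-.015)
for n in['scene','side']:
    s=read_state();p=read_camera(n);save(p,n+'5')
    x,y=(230,150) if n=='scene' else (190,140)
    cv2.imwrite('pics/%s5c.png'%n,cv2.resize(p['frame'][y:y+150,x:x+190],None,fx=4,fy=4,interpolation=cv2.INTER_CUBIC)[:,:,::-1])
```

```text
t 12.15 cm [ 0.11 -0.02 -0.01] rot [ 0.001 -0.001 -0.   ] F [-0.6 -0.  -2.1] w 0.024 M [-0.02 -0.02  0.01]
```

View pics/side5c.png

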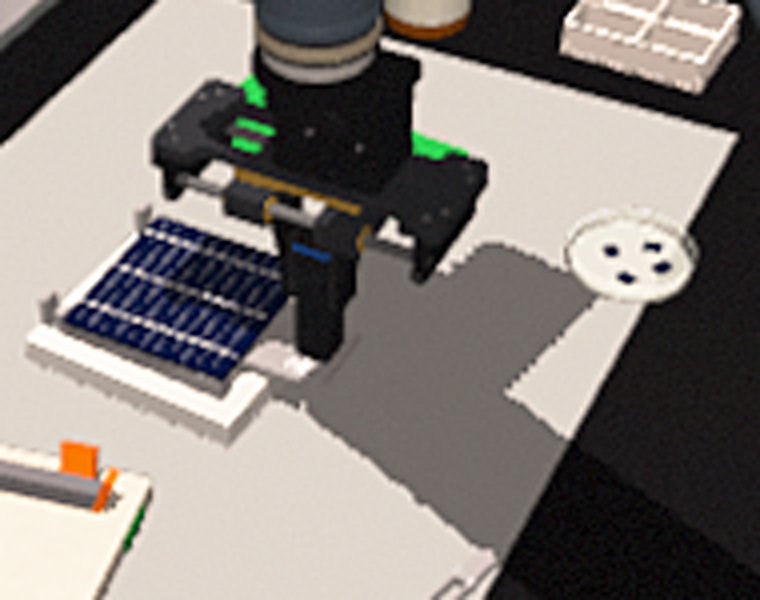

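View pics/scene5c.png

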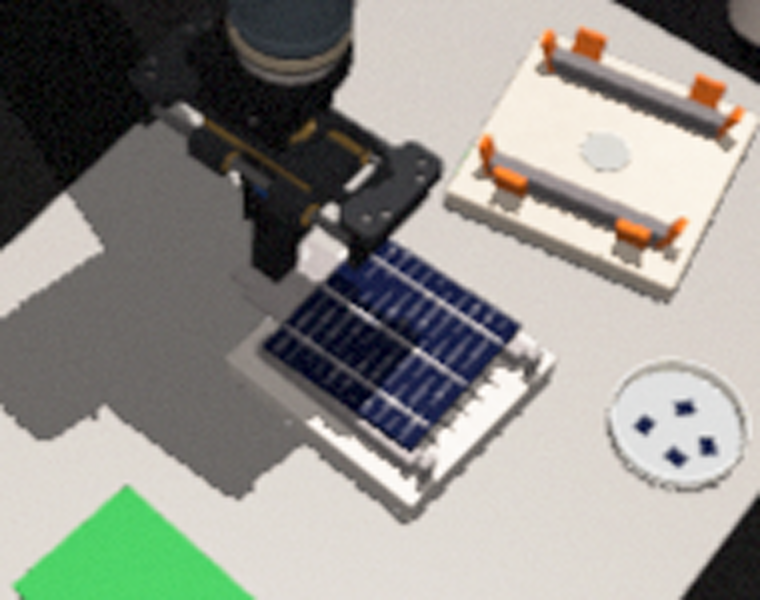

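Request:
step_arm --pt "-1 0.05 0 0.3 0 0 0" --pt "-1 0 0 0.3 0 0 0" --pt "-1 0 0 0.3 0 0 0" --pt "-1 0 0 0.3 0 0 0" --pt "-1 0 0 0.3 0 0 0" --pt "-1 0 0 0.3 0 0 0" --pt "-1 0 0 0.4 0 0 0" --pt "-1 0 0 0.5 0 0 0" --pt "-1 0 0 0 0 0 0"

```text
clock: 13.15
ee_pos: [0.532, 0.012, 0.1158]
tcp_rot: [[0.015, 1.0, -0.007], [1.0, -0.015, 0.0], [0.0, -0.007, -1.0]]
contact_force: [-0.0, 0.2, -3.4]
grip_width: 0.0242
```

Run:
```python
from h import *
need([.536,.0113,.11],np.pi/2-.015)
for n in['side']:
    s=read_state();p=read_camera(n);save(p,n+'6')
    x,y=(230,150) if n=='scene' else (190,140)
    cv2.imwrite('pics/%s6c.png'%n,cv2.resize(p['frame'][y:y+150,x:x+190],None,fx=4,fy=4,interpolation=cv2.INTER_CUBIC)[:,:,::-1])
```

```text
t 13.15 cm [ 0.4  -0.07 -0.58] rot [-0.    -0.007 -0.   ] F [-0.   0.2 -3.4] w 0.0242 M [-0.03  0.08  0.02]
```

View pics/side6c.png

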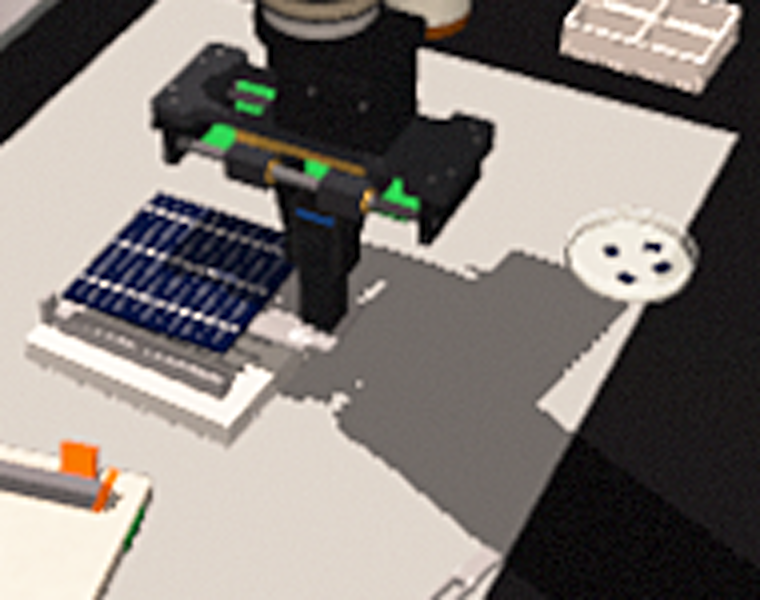

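Request:
step_arm --pt "-1 0.1 0 0.5 0 -0.004 0" --pt "-1 0.1 0 0.7 0 0 0" --pt "-1 0 0 0.8 0 0 0" --pt "-1 0 0 0.8 0 0 0" --pt "-1 0 0.3 0.8 0 0 0" --pt "-1 0 0.5 0.8 0 0 0" --pt "-1 0 0.8 0.5 0 0 0" --pt "-1 0 0.8 0.3 0 0 0" --pt "-1 0 0.6 0 0 0 0" --pt "-1 0 0.3 0 0 0 0" --pt "-1 0 0 0 0 0 0" --pt "-1 0 0 0 0 0 0"

```text
clock: 14.4
ee_pos: [0.5329, 0.0492, 0.1721]
tcp_rot: [[0.013, 1.0, -0.004], [1.0, -0.013, 0.001], [0.001, -0.004, -1.0]]
contact_force: [0.1, -0.3, -3.7]
grip_width: 0.0239
```

Run:
```python
from h import *
need([.536,.04,.17],np.pi/2-.015)
for n in['wrist','scene','side']:
    s=read_state();p=read_camera(n);save(p,n+'7')
    np.savez(n[0]+n[1]+'7.npz',f=p['frame'],T=wT(p,s) if n=='wrist' else p['cam_to_world'],k=[p['fx'],p['fy'],p['cx'],p['cy']])
```

```text
t 14.4 cm [ 0.31 -0.92 -0.21] rot [-0.001 -0.004 -0.002] F [ 0.1 -0.3 -3.7] w 0.0239 M [-0.03  0.13  0.  ]
```

View pics/wrist7.png

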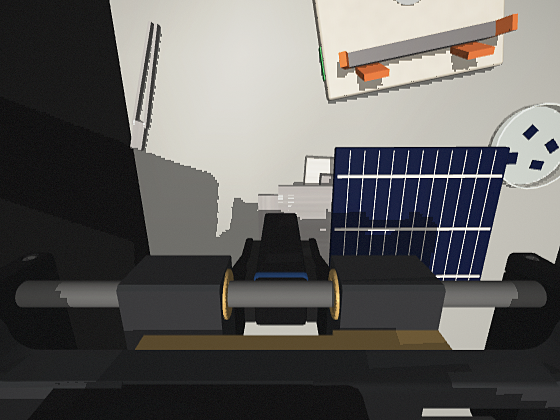

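View pics/side7.png

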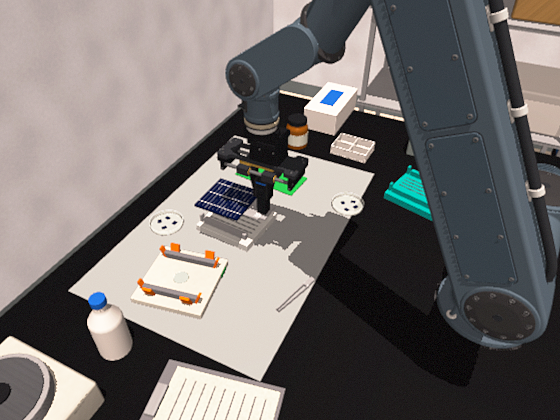

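Run:
```python
from h import *
def crop(n,x0,x1,y0,y1,k,out):
    f=load(n)['frame'];g=cv2.resize(f[y0:y1,x0:x1],None,fx=k,fy=k,interpolation=cv2.INTER_CUBIC)[:,:,::-1];cv2.imwrite('pics/'+out,g)
crop('wr7',310,540,0,110,3.4,'w7a.png')
crop('sc7',335,430,145,230,6,'s7a.png')
crop('si7',125,240,235,325,6,'d7a.png')
```

```text
(no output)
```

View pics/w7a.png

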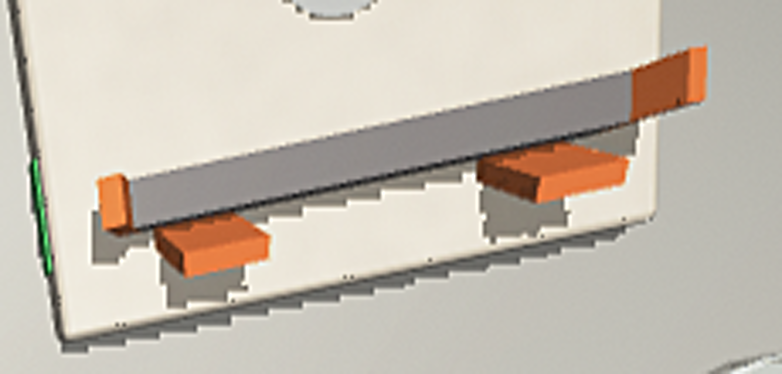

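View pics/s7a.png

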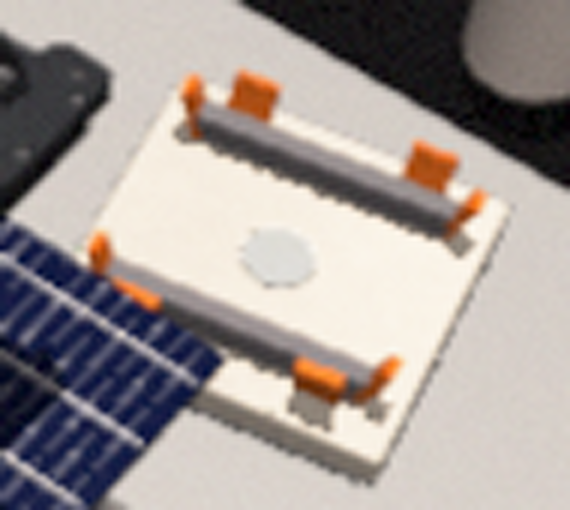

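View pics/d7a.png

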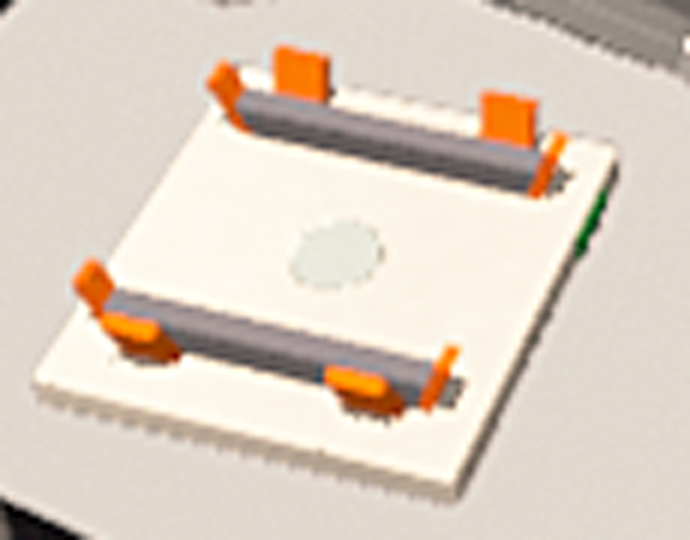

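Run:
```python
from h import *
A=.085
c=lambda a,b:[a*A,b*A,.018]
D=[0,0,.018]
a,r=fit2(load('si7'),[(131.3,298.2),(200.8,316.3),(227.5,259.7),(181.2,277.5)],[c(1,1),c(-1,1),c(-1,-1),D]);print('side',a,r)
a,r=fit2(load('sc7'),[(420,179.5),(398,222),(364.2,159.2),(381.3,188)],[c(1,1),c(1,-1),c(-1,1),D]);print('scene',a,r)
p=load('wr7')
a,r=fit2(p,[(328,99.1),(502.5,63.5)],[c(-1,-1),c(1,-1)]);print('wrist',a,r)
# cell top corners in wrist, height from tcp
s=read_state();R,o=padl(s,dx=.097);print('paddle',o,'yaw',np.arctan2(R[1,0],R[0,0]))
print('cell TL/TR at ztop', ray(p,(334,148),o[2]+.01),ray(p,(509,147),o[2]+.01))
# calibration cross-check: rack in scene/side vs wrist: cell earlier in side0/scene0
```

```text
side [0.64590213 0.24396794 0.18442263] [[-1.5, 0.1], [0.3, -0.6], [1.1, -0.3], [0.2, 0.5]]
scene [0.64966378 0.23986009 0.1963382 ] [[-0.4, -0.4], [0.5, 1.0], [0.4, -1.6], [-0.5, 0.8]]
wrist [0.65031323 0.24443872 0.17668684] [[-0.6, 0.1], [0.6, 0.0]]
paddle [0.6298309  0.04754146 0.11306542] yaw -0.014160940118258376
cell TL/TR at ztop [0.57160109 0.10944989 0.12306542] [0.69136408 0.10852853 0.12306542]
```

Request:
step_arm --pt "-1 0.1 0.5 0 0 -0.002 0.02" --pt "-1 0.3 0.7 0 0 0 0.02" --pt "-1 0.3 0.7 0 0 0 0.02" --pt "-1 0.3 0.7 0 0 0 0.02" --pt "-1 0.3 0.7 0 0 0 0.02" --pt "-1 0.3 0.6 0 0 0 0.02" --pt "-1 0.1 0.5 0 0 0 0.02" --pt "-1 0.1 0.3 0 0 0 0.02" --pt "-1 0 0 0 0 0 0.01" --pt "-1 0 0 0 0 0 0" --pt "-1 0 0 0 0 0 0"

```text
clock: 15.65
ee_pos: [0.5527, 0.1002, 0.1717]
tcp_rot: [[-0.171, 0.985, -0.002], [0.985, 0.171, 0.001], [0.001, -0.002, -1.0]]
contact_force: [0.9, 0.3, -2.3]
grip_width: 0.024
```

Run:
```python
from h import *
need([.553,.10,.172],np.pi/2+.18)
for n in['wrist']:
    s=read_state();p=read_camera(n);save(p,n+'8')
    np.savez(n[0]+n[1]+'8.npz',f=p['frame'],T=wT(p,s) if n=='wrist' else p['cam_to_world'],k=[p['fx'],p['fy'],p['cx'],p['cy']])
g=cv2.resize(p['frame'][0:265,280:560],None,fx=2.8,fy=2.2,interpolation=cv2.INTER_CUBIC)[:,:,::-1];cv2.imwrite('pics/w8a.png',g)
```

```text
t 15.65 cm [ 0.03 -0.02  0.03] rot [-0.001 -0.002  0.009] F [ 0.9  0.3 -2.3] w 0.024 M [-0.01  0.09 -0.01]
```

View pics/wrist8.png

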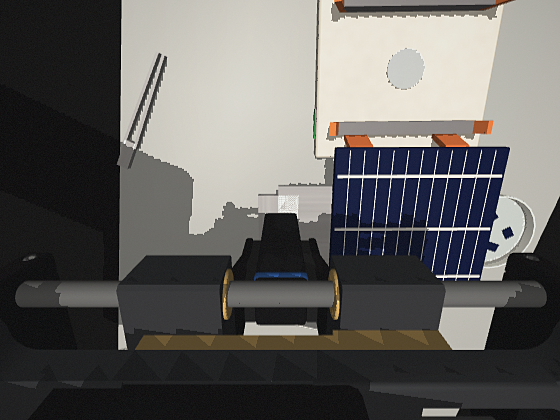

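View pics/w8a.png

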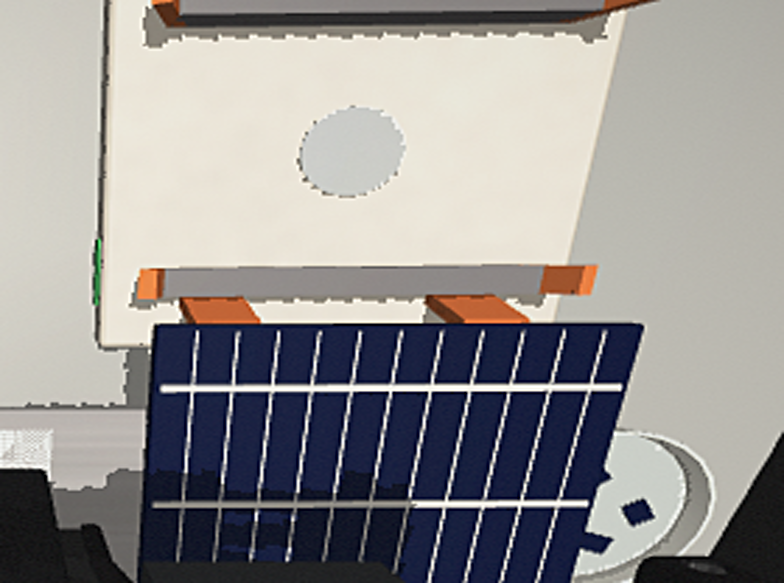

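Run:
```python
from h import *
p=load('wr8')
C=lambda u,v:(280+u/2.8-.3,v/2.2-.3)
q=lambda u,v,z:ray(p,C(u,v),z)[:2]
L=[q(108,5,.018),q(104,340,.018)];Rr=[q(620,20,.018),q(556,315,.018)]
N=[q(163,268,.034),q(540,264,.034)];F=[q(182,10,.034),q(575,10,.034)]
d=lambda a:np.arctan2(*(a[1]-a[0])[::-1])
print('yaw L',d(L)+np.pi/2,'R',d(Rr)+np.pi/2,'N',d(N),'F',d(F))
print('disc',q(352,151,.018))
for yaw in(.17,.18,.19):
    u=np.array([np.cos(yaw),np.sin(yaw)]);v=np.array([-u[1],u[0]])
    cx=(np.mean([l@u for l in L])+np.mean([l@u for l in Rr]))/2
    w=np.mean([l@u for l in Rr])-np.mean([l@u for l in L])
    ny=np.mean([n@v for n in N]);fy=np.mean([n@v for n in F])
    print(yaw,'center from edges',cx*u+(ny+.048)*v,'width',w,'rail gap',fy-ny,'mid',cx*u+(ny+fy)/2*v)
s=read_state()
R,o=padl(s,dx=.097);zt=o[2]+.01
c1,c2=q(155,325,zt),q(640,325,zt);print('cell edge',c1,c2,'len',np.linalg.norm(c2-c1),'yaw',d([c1,c2]));
m=(c1+c2)/2;y=d([c1,c2]);print('cell ctr',m+.06*np.array([np.sin(y),-np.cos(y)]),'paddle',o,'tool yaw',np.arctan2(R[1,0],R[0,0]))
```

```text
yaw L 0.19868991710159012 R 0.19838255700754548 N 0.18429217226204395 F 0.17091006967243724
disc [0.65112565 0.24400179]
0.17 center from edges [0.65040337 0.24381667] width 0.16676805197360234 rail gap 0.0963404941425606 mid [0.65037456 0.24398446]
0.18 center from edges [0.65028578 0.24379629] width 0.16679323970725646 rail gap 0.096375148997536 mid [0.6502522  0.24398083]
0.19 center from edges [0.65016771 0.24377828] width 0.16680174825593397 rail gap 0.09640016641792405 mid [0.65012993 0.24397476]
cell edge [0.58051379 0.16679697] [0.69755365 0.18705556] len 0.11878021680771281 yaw 0.17139322728701653
cell ctr [0.64926704 0.11780538] paddle [0.64814259 0.11672242 0.11267969] tool yaw 0.17128201982861505
```

Request:
step_arm --pt "-1 0 0.5 0 0 -0.002 0.003" --pt "-1 0 1 0 0 0 0.003" --pt "-1 0 1.2 0 0 0 0.003" --pt "-1 0 1.2 0 0 0 0.003" --pt "-1 0 1.2 0 0 0 0.002" --pt "-1 0 1.2 0 0 0 0" --pt "-1 0 1.2 0 0 0 0" --pt "-1 0 1 0 0 0 0" --pt "-1 0 0.8 0 0 0 0" --pt "-1 0 0.3 0 0 0 0" --pt "-1 0 0 0 0 0 0" --pt "-1 0 0 0 0 0 0"

```text
clock: 16.9
ee_pos: [0.5518, 0.2061, 0.1715]
tcp_rot: [[-0.187, 0.982, -0.0], [0.982, 0.187, 0.001], [0.001, -0.0, -1.0]]
contact_force: [-0.6, -0.0, -3.3]
grip_width: 0.0241
```

```bash
python3 -c "
from h import *
need([.5542,.225,.11],np.pi/2+.185)"
```

```text
t 16.9 cm [ 0.24  1.89 -6.15] rot [-0.001 -0.    -0.003] F [-0.6 -0.  -3.3] w 0.0241 M [-0.04  0.11  0.02]
```

Request:
step_arm --pt "-1 0.1 0.7 0 0 0 -0.002" --pt "-1 0.1 0.7 -0.3 0 0 0" --pt "-1 0 0.4 -0.7 0 0 0" --pt "-1 0 0 -0.8 0 0 0" --pt "-1 0 0 -0.8 0 0 0" --pt "-1 0 0 -0.7 0 0 0" --pt "-1 0 0 -0.4 0 0 0" --pt "-1 0 0 0 0 0 0" --pt "-1 0 0 0 0 0 0"

```text
clock: 17.8
ee_pos: [0.5534, 0.2237, 0.1297]
tcp_rot: [[-0.182, 0.983, -0.004], [0.983, 0.182, 0.0], [0.001, -0.003, -1.0]]
contact_force: [0.0, 0.3, -3.6]
grip_width: 0.0237
```

Run:
```python
from h import *
need([.5542,.225,.11],np.pi/2+.185)
for n in['scene','side']:
    s=read_state();p=read_camera(n);save(p,n+'9')
    np.savez(n[:2]+'9.npz',f=p['frame'],T=p['cam_to_world'],k=[p['fx'],p['fy'],p['cx'],p['cy']])
    x,y=(325,130) if n=='scene' else (115,210)
    cv2.imwrite('pics/%s9c.png'%n,cv2.resize(p['frame'][y:y+115,x:x+130],None,fx=5,fy=5,interpolation=cv2.INTER_CUBIC)[:,:,::-1])
```

```text
t 17.8 cm [ 0.08  0.13 -1.97] rot [-0.    -0.004  0.002] F [ 0.   0.3 -3.6] w 0.0237 M [-0.06  0.09 -0.04]
```

View pics/scene9c.png

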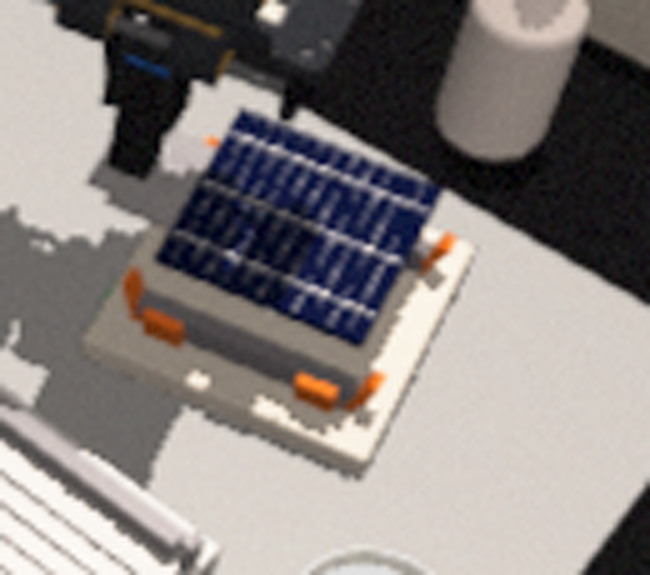

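View pics/side9c.png

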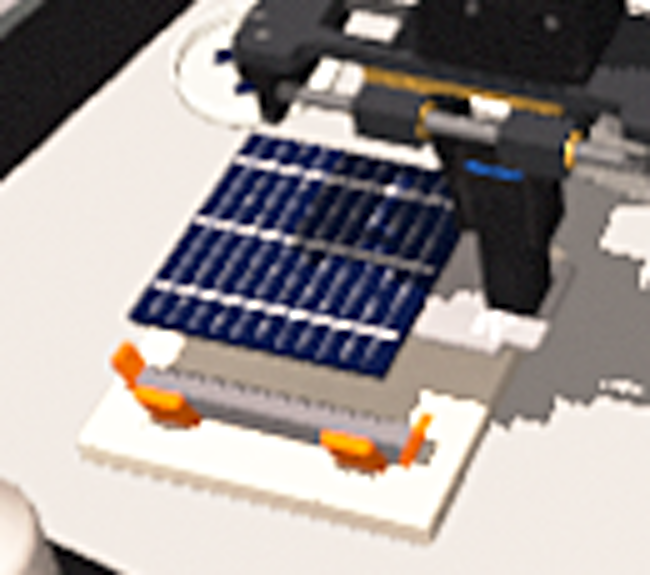

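Run:
```python
from h import *
def c(a,b,h,z):return [a*h,b*h,z]
z=.081
for z in(.079,.081):
  a,r=fit2(load('sc9'),np.array([(373.6,151.6),(413.4,167.4),(397.4,199),(356.4,182)])-.4,[c(-1,1,.06,z),c(1,1,.06,z),c(1,-1,.06,z),c(-1,-1,.06,z)]);print('cell scene',a,r)
  a,r=fit2(load('si9'),np.array([(164.4,236.6),(141.6,274),(191.6,285.6)])-.4,[c(1,-1,.06,z),c(1,1,.06,z),c(-1,1,.06,z)]);print('cell side',a,r)
z=.018;h=.085
a,r=fit2(load('sc9'),np.array([(325+472/5,130+243/5),(325+362/5,130+462/5),(325+90/5,130+335/5)])-.4,[c(1,1,h,z),c(1,-1,h,z),c(-1,-1,h,z)]);print('nest scene',a,r)
a,r=fit2(load('si9'),np.array([(115+83/5,210+442/5),(115+432/5,210+528/5),(115+575/5,210+262/5)])-.4,[c(1,1,h,z),c(-1,1,h,z),c(-1,-1,h,z)]);print('nest side',a,r)
```

```text
cell scene [0.64810171 0.24318118 0.19013304] [[-0.4, 0.3], [0.3, 0.4], [0.5, -0.2], [-0.4, -0.5]]
cell side [0.64809482 0.24229883 0.19785607] [[0.5, 0.1], [-1.1, 0.1], [0.6, -0.2]]
cell scene [0.64869882 0.24160756 0.19013148] [[-0.4, 0.3], [0.3, 0.4], [0.5, -0.2], [-0.5, -0.5]]
cell side [0.64673481 0.24360986 0.19767535] [[0.5, -0.0], [-1.2, 0.1], [0.7, -0.2]]
nest scene [0.64718398 0.24419718 0.18037362] [[0.9, 0.1], [0.9, -0.4], [-1.9, 0.2]]
nest side [0.64312225 0.24354539 0.16144422] [[-0.6, -0.2], [0.1, 1.3], [0.5, -1.6]]
```

Request:
step_arm --pt "-1 0 0.1 -0.4 0 -0.003 0" --pt "-1 0 0 -0.5 0 0 0" --pt "-1 0 0 -0.5 0 0 0" --pt "-1 0 0 -0.4 0 0 0" --pt "-1 0 0 -0.2 0 0 0" --pt "-1 0 0 0 0 0 0" --pt "-1 0 0 0 0 0 0"

```text
clock: 18.6
ee_pos: [0.5541, 0.225, 0.109]
tcp_rot: [[-0.182, 0.983, 0.002], [0.983, 0.182, 0.001], [0.0, 0.002, -1.0]]
contact_force: [0.0, 0.2, -3.3]
grip_width: 0.0235
```

Run:
```python
from h import *
need([.5536,.2247,.083],np.pi/2+.183)
for n in['scene','side']:
    s=read_state();p=read_camera(n);save(p,n+'10')
    x,y=(325,130) if n=='scene' else (115,210)
    cv2.imwrite('pics/%s10c.png'%n,cv2.resize(p['frame'][y:y+115,x:x+130],None,fx=5,fy=5,interpolation=cv2.INTER_CUBIC)[:,:,::-1])
```

```text
t 18.6 cm [-0.05 -0.03 -2.6 ] rot [-0.001  0.002 -0.   ] F [ 0.   0.2 -3.3] w 0.0235 M [-0.09  0.11  0.01]
```

View pics/scene10c.png

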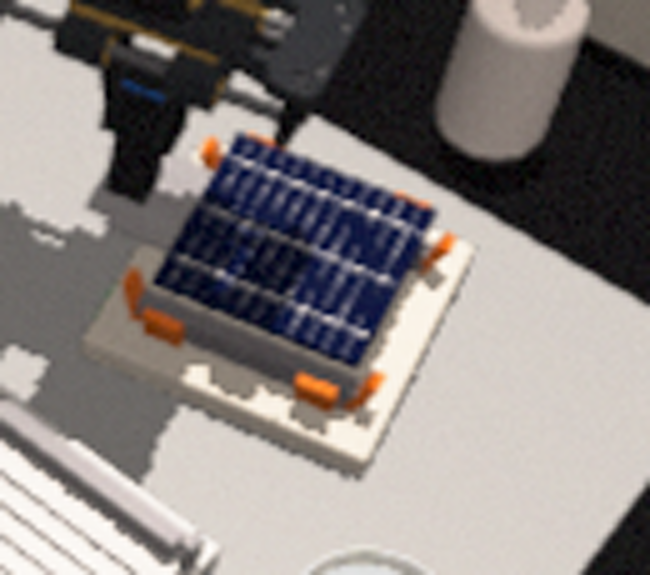

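View pics/side10c.png

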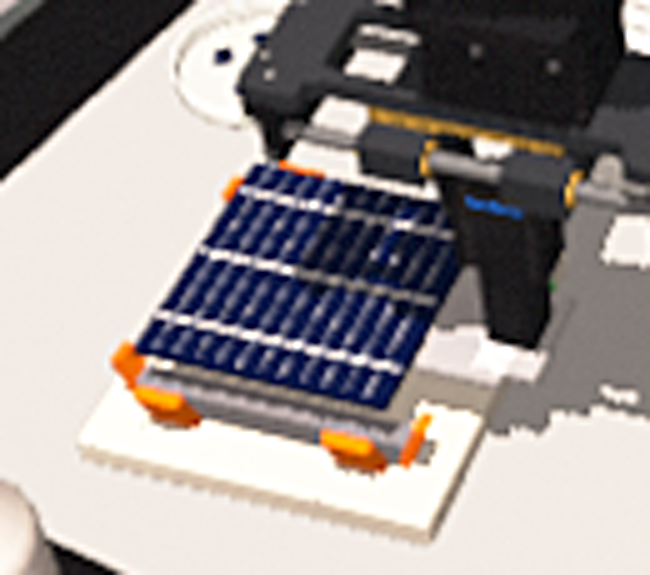

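Both side views suggest the cell sits about 2 mm too far in +x relative to the guides. I'll shift it back a little, then lower slowly.

Request:
step_arm --pt "-1 -0.2 -0.04 0 0 0.001 0" --pt "-1 0 0 -0.2 0 0 0" --pt "-1 0 0 -0.2 0 0 0" --pt "-1 0 0 -0.2 0 0 0" --pt "-1 0 0 0 0 0 0" --pt "-1 0 0 0 0 0 0"

```text
clock: 19.3
ee_pos: [0.5524, 0.2246, 0.1032]
tcp_rot: [[-0.182, 0.983, 0.002], [0.983, 0.182, 0.001], [0.0, 0.002, -1.0]]
contact_force: [0.2, 0.7, -3.2]
grip_width: 0.0238
```

Run:
```python
from h import *
need([.552,.2245,.083],np.pi/2+.183)
for n in['scene','side']:
    s=read_state();p=read_camera(n);save(p,n+'11')
    x,y=(325,130) if n=='scene' else (115,210)
    cv2.imwrite('pics/%s11c.png'%n,cv2.resize(p['frame'][y:y+115,x:x+130],None,fx=5,fy=5,interpolation=cv2.INTER_CUBIC)[:,:,::-1])
```

```text
t 19.3 cm [-0.04 -0.01 -2.02] rot [-0.001  0.002 -0.   ] F [ 0.2  0.7 -3.2] w 0.0238 M [-0.04  0.08  0.05]
```

View pics/scene11c.png

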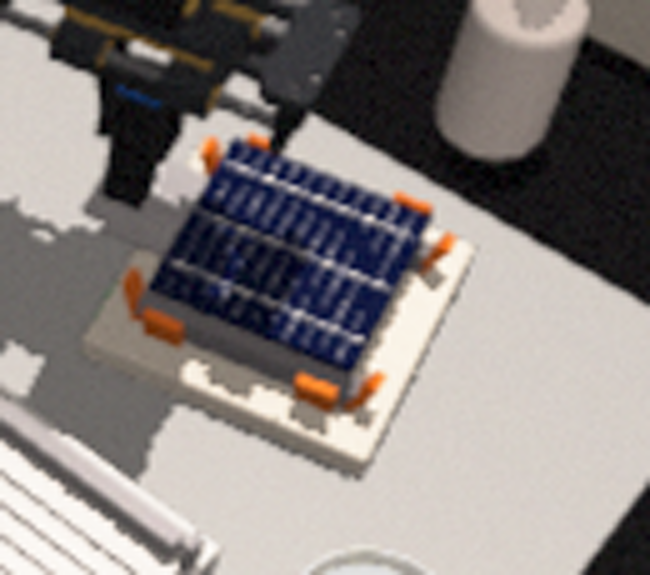

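View pics/side11c.png

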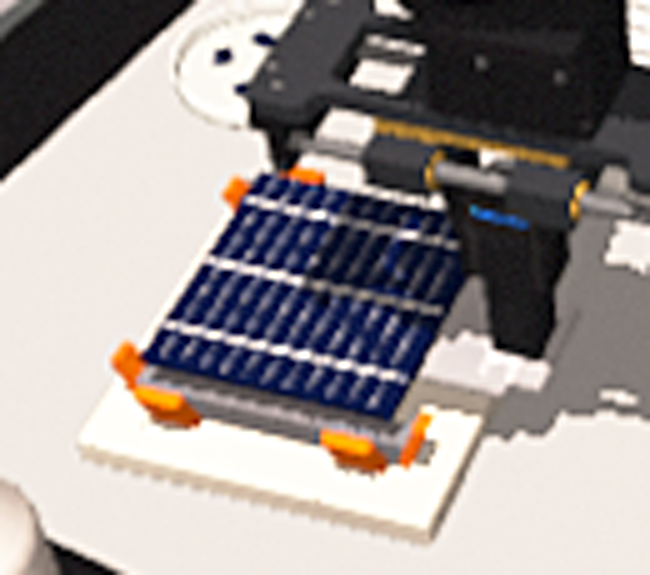

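Well centred in both views. Lowering it gently now.

Request:
step_arm --pt "-1 0 0 -0.2 0 0.001 0" --pt "-1 0 0 -0.2 0 0 0" --pt "-1 0 0 -0.2 0 0 0" --pt "-1 0 0 -0.2 0 0 0" --pt "-1 0 0 -0.15 0 0 0" --pt "-1 0 0 -0.15 0 0 0" --pt "-1 0 0 0 0 0 0"

```text
clock: 20.1
ee_pos: [0.5524, 0.2246, 0.0912]
tcp_rot: [[-0.182, 0.983, 0.001], [0.983, 0.182, 0.001], [0.001, 0.001, -1.0]]
contact_force: [-0.1, 0.2, -3.5]
grip_width: 0.0239
```

Run:
```python
from h import *
need([.552,.2245,.083],np.pi/2+.183)
```

```text
t 20.1 cm [-0.04 -0.01 -0.82] rot [-0.001  0.001 -0.   ] F [-0.1  0.2 -3.5] w 0.0239 M [ 0.    0.06 -0.06]
```

Request:
step_arm --pt "-1 0 0 -0.15 0 0 0" --pt "-1 0 0 -0.15 0 0 0" --pt "-1 0 0 -0.15 0 0 0" --pt "-1 0 0 -0.15 0 0 0" --pt "-1 0 0 -0.1 0 0 0" --pt "-1 0 0 0 0 0 0"

```text
clock: 20.7
ee_pos: [0.5541, 0.2249, 0.0847]
tcp_rot: [[-0.182, 0.983, 0.005], [0.983, 0.182, 0.002], [0.001, 0.006, -1.0]]
contact_force: [-0.1, -0.3, -2.5]
grip_width: 0.0238
```

Run:
```python
from h import *
need([.552,.2245,.083],np.pi/2+.183)
for n in['scene','side']:
    s=read_state();p=read_camera(n);save(p,n+'12')
    x,y=(325,130) if n=='scene' else (115,210)
    cv2.imwrite('pics/%s12c.png'%n,cv2.resize(p['frame'][y:y+115,x:x+130],None,fx=5,fy=5,interpolation=cv2.INTER_CUBIC)[:,:,::-1])
```

```text
t 20.7 cm [-0.21 -0.04 -0.17] rot [-0.002  0.005 -0.   ] F [-0.1 -0.3 -2.5] w 0.0238 M [-0.04 -0.03 -0.01]
```

View pics/scene12c.png

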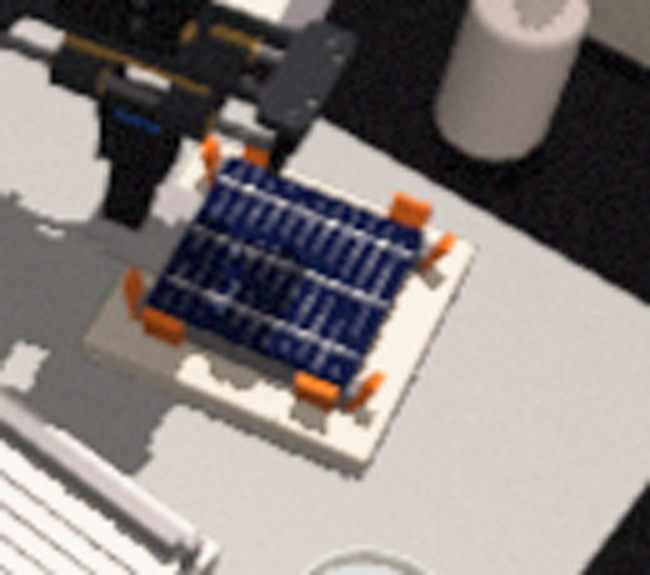

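View pics/side12c.png

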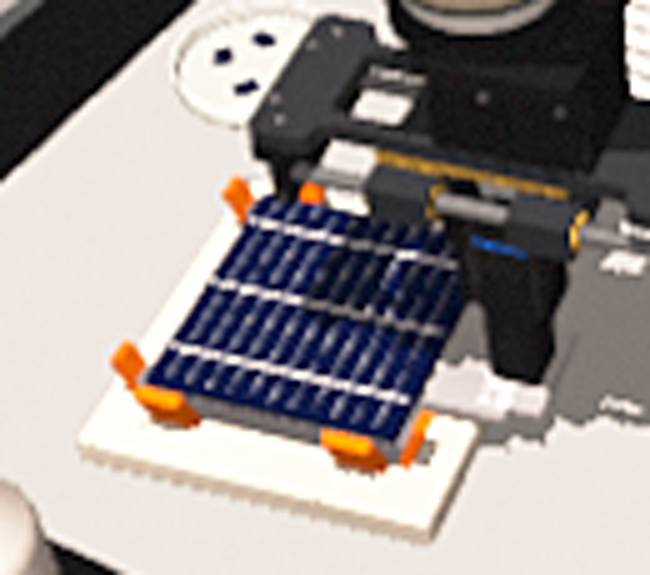

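Request:
step_arm --pt "-1 0 0 -0.15 0 0.005 0" --pt "-1 0 0 0 0 0 0" --pt "-1 0 0 0 0 0 0"

```text
clock: 21.1
ee_pos: [0.5543, 0.225, 0.0834]
tcp_rot: [[-0.182, 0.983, 0.001], [0.983, 0.182, 0.002], [0.002, 0.001, -1.0]]
contact_force: [0.4, 0.1, -1.5]
grip_width: 0.0235
```

Run:
```python
from h import *
need([.552,.2245,.083],np.pi/2+.183)
need([.552-.14*np.cos(.183),.2245-.14*np.sin(.183),.083],np.pi/2+.183)
```

```text
t 21.1 cm [-0.23 -0.05 -0.04] rot [-0.002  0.001 -0.   ] F [ 0.4  0.1 -1.5] w 0.0235 M [ 0.01 -0.01  0.03]
t 21.1 cm [-14.    -2.6   -0.04] rot [-0.002  0.001 -0.   ] F [ 0.4  0.1 -1.5] w 0.0235 M [ 0.01 -0.01  0.03]
```

Force is back to the paddle's weight only, so the blade is free. I'll draw it out along the nest's -x.

Request:
step_arm --pt "-1 -0.5 -0.09 0 0 0 0" --pt "-1 -1 -0.19 0 0 0 0" --pt "-1 -1 -0.19 0 0 0 0" --pt "-1 -1 -0.19 0 0 0 0" --pt "-1 -1 -0.19 0 0 0 0" --pt "-1 -0.5 -0.09 0 0 0 0" --pt "-1 0 0 0 0 0 0"

```text
clock: 21.8
ee_pos: [0.4976, 0.2144, 0.0836]
tcp_rot: [[-0.182, 0.983, -0.002], [0.983, 0.182, 0.001], [0.002, -0.002, -1.0]]
contact_force: [0.1, 0.3, -1.7]
grip_width: 0.0242
```

Run:
```python
from h import *
need([.5543-.14*np.cos(.183),.225-.14*np.sin(.183),.083],np.pi/2+.183)
p=read_camera('side');save(p,'side13')
x,y=(115,180);cv2.imwrite('pics/side13c.png',cv2.resize(p['frame'][y:y+145,x:x+190],None,fx=4,fy=4,interpolation=cv2.INTER_CUBIC)[:,:,::-1])
```

```text
t 21.8 cm [-8.09 -1.49 -0.06] rot [-0.001 -0.002 -0.   ] F [ 0.1  0.3 -1.7] w 0.0242 M [-0.05 -0.01  0.02]
```

View pics/side13c.png

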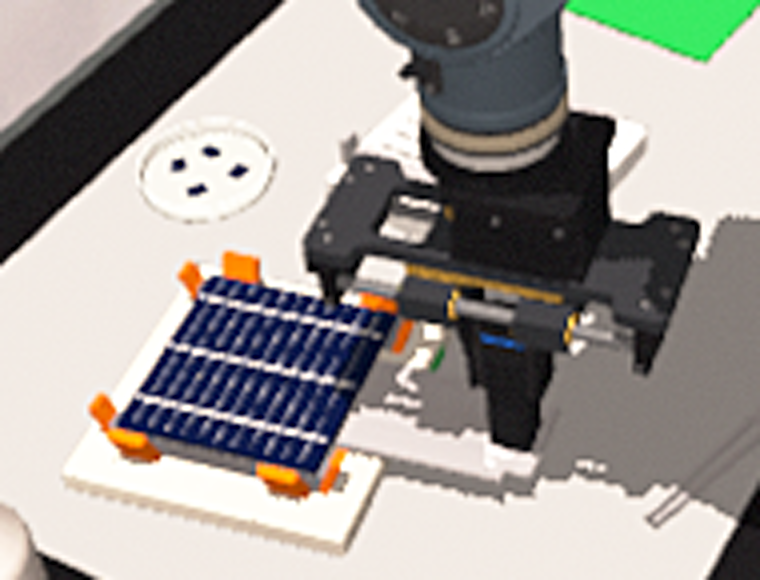

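Cell stays put in the guides, and the paddle is drawing out cleanly. Continuing.

Request:
step_arm --pt "-1 -1 -0.19 0 0 0 0" --pt "-1 -1 -0.19 0 0 0 0" --pt "-1 -1 -0.19 0 0 0 0" --pt "-1 -1 -0.19 0 0 0 0" --pt "-1 -1 -0.19 0 0 0 0" --pt "-1 -1 -0.19 0 0 0 0" --pt "-1 -0.7 -0.13 0 0 0 0" --pt "-1 0 0 0 0 0 0"

```text
clock: 22.65
ee_pos: [0.4255, 0.2007, 0.084]
tcp_rot: [[-0.182, 0.983, -0.001], [0.983, 0.182, 0.002], [0.002, -0.001, -1.0]]
contact_force: [-0.2, -0.4, -1.7]
grip_width: 0.024
```

Run:
```python
from h import *
need([.5543-.14*np.cos(.183),.225-.14*np.sin(.183),.083],np.pi/2+.183)
p=read_camera('side');save(p,'side14')
x,y=(115,180);cv2.imwrite('pics/side14c.png',cv2.resize(p['frame'][y:y+145,x:x+190],None,fx=4,fy=4,interpolation=cv2.INTER_CUBIC)[:,:,::-1])
```

```text
t 22.65 cm [-0.89 -0.12 -0.1 ] rot [-0.002 -0.001 -0.   ] F [-0.2 -0.4 -1.7] w 0.024 M [-0.04 -0.09 -0.  ]
```

View pics/side14c.png

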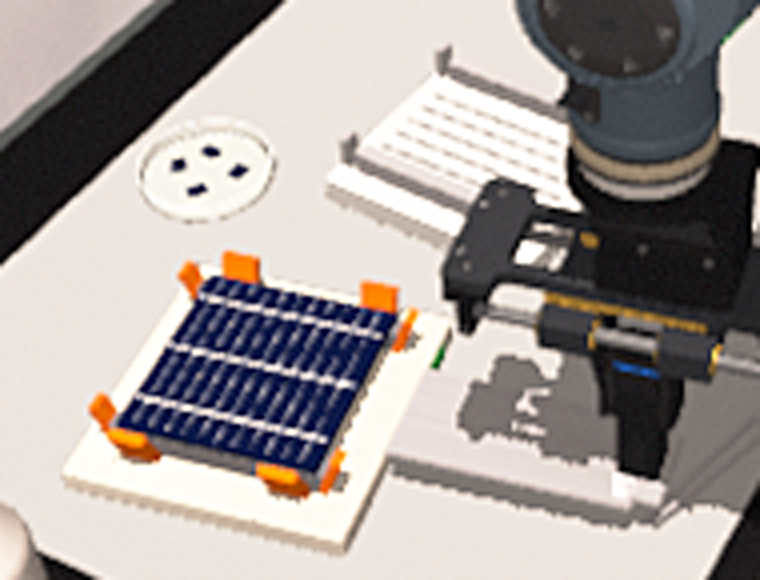

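Request:
step_arm --pt "-1 -0.7 -0.12 0.2 0 0 0" --pt "-1 0 0 1.5 0 0 0" --pt "-1 0 0 2 0 0 0" --pt "-1 0 0 2 0 0 0" --pt "-1 0 0 2 0 0 0" --pt "-1 0 0 1 0 0 0" --pt "-1 0 0 0 0 0 0"

```text
clock: 23.4
ee_pos: [0.4193, 0.1995, 0.174]
tcp_rot: [[-0.182, 0.983, 0.001], [0.983, 0.182, 0.002], [0.002, 0.002, -1.0]]
contact_force: [-0.3, 0.4, -2.7]
grip_width: 0.0238
```

Request:
step_arm --pt "-1 0.5 -1 0 0 0 -0.01" --pt "-1 1 -2.5 0 0 0 -0.025" --pt "-1 1.2 -3 0 0 0 -0.025" --pt "-1 1.2 -3 0 0 0 -0.025" --pt "-1 1.2 -3 0 0 0 -0.025" --pt "-1 1.2 -3 0 0 0 -0.025" --pt "-1 1.2 -3 0 0 0 -0.025" --pt "-1 1.2 -3 0 0 0 -0.025" --pt "-1 1.2 -3 0 0 0 -0.025" --pt "-1 1.2 -3 0 0 0 -0.025" --pt "-1 0.5 -1 0 0 0 -0.01" --pt "-1 0 0 0 0 0 0"

```text
clock: 24.6
ee_pos: [0.533, -0.1052, 0.1607]
tcp_rot: [[0.077, 0.997, -0.018], [0.997, -0.077, 0.005], [0.003, -0.018, -1.0]]
contact_force: [-0.1, 0.6, -0.6]
grip_width: 0.0238
```

Run:
```python
from h import *
need([.5868,-.2171,.17],np.pi/2-.10)
```

```text
t 24.6 cm [  5.38 -11.19   0.93] rot [-0.005 -0.018 -0.023] F [-0.1  0.6 -0.6] w 0.0238 M [ 0.02 -0.01 -0.02]
```

Request:
step_arm --pt "-1 0.8 -1.5 0.2 -0.003 -0.009 -0.005" --pt "-1 1 -2.2 0.2 0 0 -0.005" --pt "-1 1 -2.2 0.2 0 0 -0.005" --pt "-1 1 -2.2 0 0 0 0" --pt "-1 0.5 -1 0 0 0 0" --pt "-1 0 0 0 0 0 0" --pt "-1 0 0 0 0 0 0" --pt "-1 0 0 0 0 0 0"

```text
clock: 25.4
ee_pos: [0.5724, -0.1926, 0.1637]
tcp_rot: [[0.084, 0.996, -0.019], [0.996, -0.084, 0.008], [0.007, -0.019, -1.0]]
contact_force: [-0.8, 0.3, -1.7]
grip_width: 0.0239
```

Run:
```python
from h import *
need([.5868,-.2171,.075],np.pi/2-.10)
```

```text
t 25.4 cm [ 1.44 -2.45 -8.87] rot [-0.009 -0.019 -0.016] F [-0.8  0.3 -1.7] w 0.0239 M [-0.03 -0.06 -0.03]
```

Request:
step_arm --pt "-1 0.7 -1.2 0 -0.004 -0.009 -0.008" --pt "-1 0.5 -0.9 -0.5 -0.003 -0.005 -0.005" --pt "-1 0 0 -1.5 0 0 0" --pt "-1 0 0 -1.5 0 0 0" --pt "-1 0 0 -1.5 0 0 0" --pt "-1 0 0 -1 0 0 0" --pt "-1 0 0 0 0 0 0" --pt "-1 0 0 0 0 0 0"

```text
clock: 26.2
ee_pos: [0.587, -0.2158, 0.1012]
tcp_rot: [[0.097, 0.995, -0.0], [0.995, -0.097, -0.001], [-0.001, -0.0, -1.0]]
contact_force: [-0.7, -0.7, -1.3]
grip_width: 0.0236
```

Run:
```python
from h import *
need([.5868,-.2171,.0618],np.pi/2-.10)
p=read_camera('side');save(p,'side15')
x,y=(195,100);cv2.imwrite('pics/side15c.png',cv2.resize(p['frame'][y:y+145,x:x+190],None,fx=4,fy=4,interpolation=cv2.INTER_CUBIC)[:,:,::-1])
```

```text
t 26.2 cm [-0.02 -0.13 -3.94] rot [ 0.001 -0.    -0.003] F [-0.7 -0.7 -1.3] w 0.0236 M [ 0.   -0.04 -0.  ]
```

View pics/side15c.png

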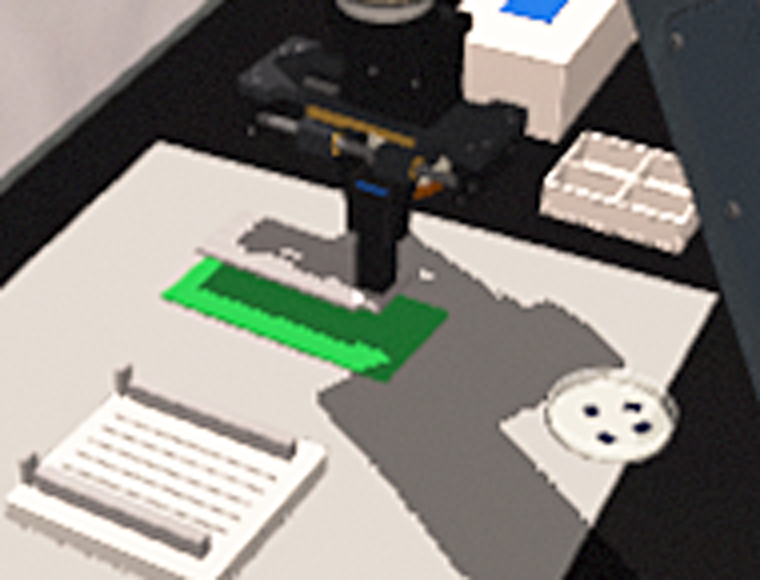

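Request:
step_arm --pt "-1 0 0 -0.7 0 0 0" --pt "-1 0 0 -0.7 0 0 0" --pt "-1 0 0 -0.6 0 0 0" --pt "-1 0 0 -0.5 0 0 0" --pt "-1 0 0 -0.3 0 0 0" --pt "-1 0 0 -0.2 0 0 0" --pt "-1 0 0 0 0 0 0"

```text
clock: 26.95
ee_pos: [0.588, -0.2162, 0.0705]
tcp_rot: [[0.096, 0.995, 0.003], [0.995, -0.096, -0.003], [-0.003, 0.003, -1.0]]
contact_force: [0.3, -0.1, -0.9]
grip_width: 0.0236
```

```bash
python3 -c "
from h import *
need([.5868,-.2171,.0618],np.pi/2-.10)"
```

```text
t 26.95 cm [-0.12 -0.09 -0.87] rot [ 0.003  0.003 -0.004] F [ 0.3 -0.1 -0.9] w 0.0236 M [-0.02 -0.03 -0.06]
```

Request:
step_arm --pt "-1 0 0 -0.2 0.003 0.003 0" --pt "-1 0 0 -0.2 0 0 0" --pt "-1 0 0 -0.2 0 0 0" --pt "-1 0 0 -0.1 0 0 0" --pt "-1 0 0 -0.1 0 0 0" --pt "-1 0 0 0 0 0 0"

```text
clock: 27.55
ee_pos: [0.5885, -0.2165, 0.0623]
tcp_rot: [[0.096, 0.995, 0.0], [0.995, -0.096, -0.0], [-0.0, 0.0, -1.0]]
contact_force: [0.1, -0.6, -1.9]
grip_width: 0.0236
```

```bash
python3 -c "
from h import *
need([.5868,-.2171,.0618],np.pi/2-.10)"
```

```text
t 27.55 cm [-0.17 -0.06 -0.05] rot [ 0.     0.    -0.004] F [ 0.1 -0.6 -1.9] w 0.0236 M [-0.04 -0.04  0.02]
```

Request:
step_arm --pt "-1 0 0 -0.1 0 0 0" --pt "-1 0 0 0 0 0 0"

```text
clock: 27.75
ee_pos: [0.5888, -0.2166, 0.0619]
tcp_rot: [[0.096, 0.995, 0.001], [0.995, -0.096, -0.001], [-0.001, 0.001, -1.0]]
contact_force: [0.2, -0.9, -1.9]
grip_width: 0.024
```

```bash
python3 -c "
from h import *
need([.5868,-.2171,.0618],np.pi/2-.10)"
```

```text
t 27.75 cm [-0.2  -0.05 -0.01] rot [ 0.001  0.001 -0.004] F [ 0.2 -0.9 -1.9] w 0.024 M [-0.03  0.   -0.04]
```

Request:
step_arm --pt "-1 0 0 -0.1 0 0 0" --pt "-1 0 0 -0.1 0 0 0" --pt "-1 0 0 0 0 0 0"

```text
clock: 28.05
ee_pos: [0.5891, -0.2167, 0.062]
tcp_rot: [[0.096, 0.995, 0.002], [0.995, -0.096, -0.001], [-0.001, 0.002, -1.0]]
contact_force: [0.4, -0.6, -1.2]
grip_width: 0.0236
```

```bash
python3 -c "
from h import *
need([.5868,-.2171,.0618],np.pi/2-.10)"
```

```text
t 28.05 cm [-0.23 -0.04 -0.02] rot [ 0.001  0.002 -0.004] F [ 0.4 -0.6 -1.2] w 0.0236 M [-0.06 -0.04  0.02]
```

Height has stopped at the original grip height, so the paddle is on the mat. Releasing.

Request:
step_arm --pt "-0.5 0 0 0 0 0 0" --pt "0 0 0 0 0 0 0" --pt "0.5 0 0 0 0 0 0" --pt "1 0 0 0 0 0 0" --pt "1 0 0 0 0 0 0" --pt "1 0 0 0 0 0 0" --pt "1 0 0 0 0 0 0" --pt "1 0 0 0 0 0 0" --pt "1 0 0 0 0 0 0"

```text
clock: 28.95
ee_pos: [0.5901, -0.2173, 0.062]
tcp_rot: [[0.096, 0.995, 0.004], [0.995, -0.096, -0.002], [-0.002, 0.005, -1.0]]
contact_force: [-0.1, -0.4, 0.3]
grip_width: 0.0798
```

```bash
python3 -c "
from h import *
need([.5868,-.2171,.0618],np.pi/2-.10)"
```

```text
t 28.95 cm [-0.33  0.02 -0.02] rot [ 0.002  0.004 -0.004] F [-0.1 -0.4  0.3] w 0.0798 M [ 0.01 -0.07 -0.01]
```

Request:
step_arm --pt "1 0 0 0.5 0 0 0" --pt "1 0 0 1 0 0 0" --pt "1 0 0 2 0 0 0" --pt "1 0 0 2.5 0 0 0" --pt "1 0 0 3 0 0 0" --pt "1 0 0 3 0 0 0" --pt "1 0 0 3 0 0 0" --pt "1 -2 0 2 0 0 0" --pt "1 -2 0 0 0 0 0" --pt "1 -2 0 0 0 0 0" --pt "1 0 0 0 0 0 0" --pt "1 0 0 0 0 0 0"

```text
clock: 30.15
ee_pos: [0.5289, -0.2171, 0.2489]
tcp_rot: [[0.096, 0.995, 0.014], [0.995, -0.096, -0.009], [-0.007, 0.015, -1.0]]
contact_force: [0.1, -0.2, -0.2]
grip_width: 0.0872
```

Run:
```python
from h import *
need([.5868,-.2171,.2],np.pi/2-.10)
for n in['scene','side']:
    p=read_camera(n);save(p,n+'16')
x,y=(220,130);p=read_camera('scene');cv2.imwrite('pics/sc16c.png',cv2.resize(p['frame'][y:y+230,x:x+220],None,fx=2.6,fy=2.6,interpolation=cv2.INTER_CUBIC)[:,:,::-1])
```

```text
t 30.15 cm [ 5.79  0.   -4.89] rot [ 0.009  0.014 -0.004] F [ 0.1 -0.2 -0.2] w 0.0872 M [-0.05 -0.1  -0.03]
```

View pics/sc16c.png

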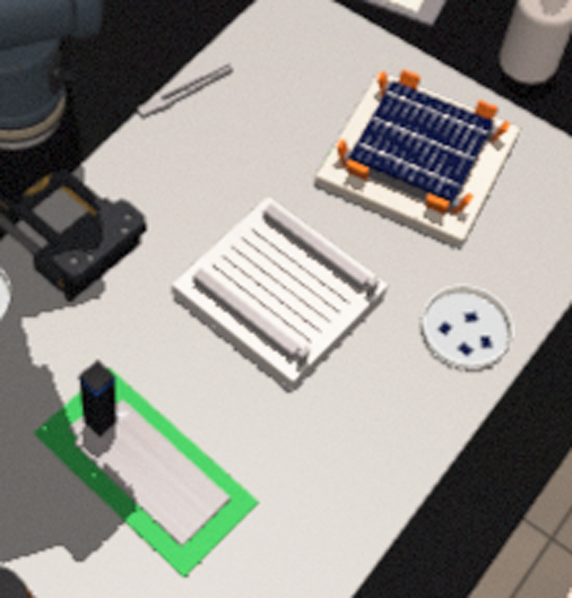

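View pics/side16.png

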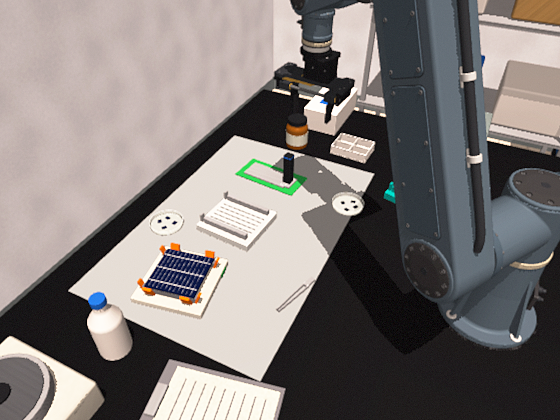

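Run:
```python
from h import *
p=read_camera('scene')
x,y=340,145;cv2.imwrite('pics/sc17c.png',cv2.resize(p['frame'][y:y+85,x:x+90],None,fx=7,fy=7,interpolation=cv2.INTER_CUBIC)[:,:,::-1])
C=lambda L:np.array(L)/2.6+[220,130]-.4
h=.06;z=.04
print(fit2(p,C([(393,81),(497,123),(452,203),(347,153)]),[[-h,h,z],[h,h,z],[h,-h,z],[-h,-h,z]]))
h=.085;z=.018
print(fit2(p,C([(520,127),(462,242),(316,180)]),[[h,h,z],[h,-h,z],[-h,-h,z]]))
```

```text
(array([0.64749777, 0.24243421, 0.15664904]), [[0.5, -0.3], [-0.5, 0.2], [-0.1, -0.5], [0.0, 0.7]])
(array([0.64847259, 0.24022113, 0.19496288]), [[-0.2, 0.5], [0.9, -0.0], [-0.6, -0.5]])
```

View pics/sc17c.png

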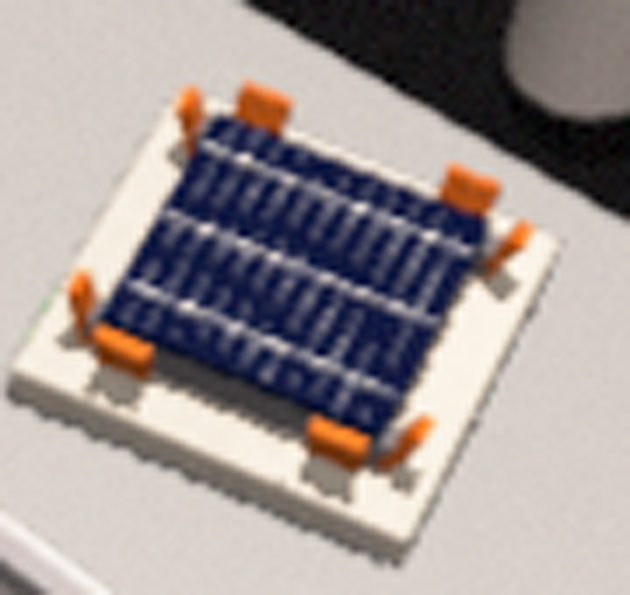

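The cell sits flat between all eight guides, about 2 mm off centre in the image fit.

```bash
python3 -c "
from h import *
print(job_done())"
```

```text
the job is handed in; nothing more can be done
None
```

The job was handed in at about 30 s, but `job_done()` reports no verdict, so this rests on my own last checks.

I gripped the paddle's handle front and back and slid the blade under the cell on the white rack. I then lifted the cell, carried it level to the nest and lowered it slowly between the orange guides. After drawing the blade out along the nest's -x, I laid the paddle back on its green mat and moved the arm clear.

- **Cell:** it lies flat inside all eight guides. A fit to the scene camera puts its centre about 2 mm from the nest's centre, against a limit of 10 mm. The wrist force had dropped to roughly the paddle's weight before I drew the blade out, so the cell was resting on the nest.
- **Paddle:** the pictures show blade and handle well inside the mat, standing upright. The tool stopped at the same height as when I first gripped it, so the blade is on the mat.
- **Bystanders:** the dishes and tweezers look unmoved in the last scene picture. I compared the other bystanders only by eye in the side view and did not measure any of them.
- **Disagreements:** the cameras differed by up to 4–5 mm and about 0.03 rad on the nest's pose. I steered by the wrist view, then shifted the cell 2 mm toward -x because the scene and side views agreed on that. The tool had drifted back about 2 mm toward +x by the time the cell was down. The final rough fit also showed the cell and nest about 0.04 rad apart in yaw.

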